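# Pin the swing gauge arm into its fork

### The arm

A 6-joint arm with a two-finger parallel gripper is mounted at the origin on the work surface. World frame = base frame: x ahead of the robot, y to its left, z up, the work surface at z = 0. Lengths are in m, angles in rad, forces in N, time in s.
With the tool pointing down it reaches from about 0.3 to 0.875 m from the base axis. Payload 6.4 kg.
Tool frame: the origin (TCP) lies at the very end of the fingers, on their centre line; the grasp point (between the pads) lies tcp_to_grasp behind it (tcp_to_grasp is the distance from the TCP to the grasp point, in m); z points along the fingers, y is the direction in which the jaws open and shut (so a half turn about z gives the same grasp; the last joint's range is limited). The gripper opens to 85 mm and grips with 20 to 120 N. Pads are 22 mm wide; open, the fingers measure 114 mm over their backs; the gripper's body (76 mm by 85 mm) begins 54 mm behind the grasp point. The pads swing forward as they close: fully open they stand 13 mm farther back than shut.
Start: joints at [1.131, 0.181, 1.607, -0, 1.354, -0.206], TCP at [0.133, 0.559, 0.231] pointing down, gripper open.
Joint ranges: [-2.99, 2.99], [-0.89, 2.07], [0.3, 2.58], [-1.14, 4.28], [0, 2.63], [-3.12, 3.12]. Speed limits (rad/s): [2.57, 2.57, 3.01, 3.14, 3.14, 3.14].

### API

Orientations are given as a unit quaternion [w, x, y, z].
In Python, from bench import get_obs, camera, hand_in, tcp_to_grasp gives the robot as it stands.
- The arm moves only by the shell command python3 -m inch 'ROWS' [OPENING]. ROWS is JSON, a list of rows, each an object with "delta_pos": the shift along the tool's x, y, z in cm, a list of three; "rotation": the turn, a rotation vector about the tool's x, y, z in rad, a list of three. In form: [{"delta_pos": [x, y, z], "rotation": [rx, ry, rz]}, ...]. A call has 1 to 10 rows; each row shifts and turns the commanded pose from where the row before left it, along the tool's axes as they then stand; what a row does not reach is not made up. A row lasts 1/10 s, in which the tool goes at most 50 mm and 8.59 degrees, less where a joint would pass 70% of its speed; a pose out of reach is approached as far as the arm can. A call is refused whole if a number of a shift passes 5 or a number of a turn 0.15, either way. A call with a gripper value outside its range is refused whole. OPENING is the finger opening in cm, from 0 to 8.54, set as the call begins (- or left out, the last holds). The fingers move at their own pace and stop on an object; the grip force is fixed at half the most. Time passes only in rows, so rows that do not move let the fingers close. It gives the time, the measured TCP pose, the force and the opening at its end, in the units of the state.
- get_obs(): the state, without advancing time (a new reading comes with each control period).
- camera(name): name is "scene" or "top" or "wrist"; returns a dict with "color" (480x640x3 uint8, red, green, blue), "vfov" (degrees; the focal length in pixels is half the picture's height over the tangent of half this angle, whatever the lens; pixels are square), "cx", "cy" (the principal point, pixels), "eye" and "orientation" of the camera in the world; the wrist camera has in their place "T_tool_cam" (4x4, takes a point from camera to tool coordinates, whose origin is the TCP and whose axes are the flange's). Camera axes: x right, y down, z forward; pixel columns grow to the right and rows downward; lengths in m; the calibration is good to about 2 mm. A picture is of the moment at which its call begins: read the wrist's pose just before it. There is no depth.
- hand_in(): hands the job in, once; it reports no verdict.
The state is a dict: "time_s": time; "q": joint angles; "dq": joint speeds; "joint_efforts": joint torques, N m; "eef_pos": TCP position; "eef_rot": TCP orientation; "wrist_force": force on the tool from outside, world axes, zero at the start; "torque": the same for the moment, N m; "opening": opening from 0.0 (shut) to 1.0 (fully open).
Only numpy, scipy, OpenCV 4.12 (cv2) and the standard library are available. Lean on these libraries where they do the work, as an engineer would, in place of code of your own. Each camera call takes 0.05 s, during which the arm holds its last target.

### The job

Swing the dial-gauge arm in by its black knob until its eye lies between the two knuckles of the fork and in line with their holes, then take the knob-headed locating pin from the wooden block and thread it down through upper knuckle, eye and lower knuckle until its collar sits on the fork. Feel for the holes and let the pin find its way: never force it. Let go at the end, and leave the plug gauge, the case and the micrometer where they are.

Things in the scene. Friction and masses are not known exactly. Their poses are not given: they have to be found in the camera images.
- fixture: Bench gauging fixture, bolted down: teal cast base plate 130 (x) x 300 (y) x 22 mm with a turned flange seated on it, a pivot post carrying the swinging gauge arm at y = +100 mm and a steel fork at y = -100 mm. Origin at the underside, on the work surface, midway between pivot and fork; x and y are level, y points from the fork to the pivot.
- slot_end (a point): Reference for the fork: fixture x +18, y -100 mm, at the height of its upper knuckle's top (77 mm). Knuckles 34 (x) x 36 (y) mm, 38-52 and 65-77 mm high, joined by a web beyond y -118; coaxial upright through holes 13.8 mm wide in their middle. The fork is clamped firmly in a T-slot along x: its holes lie 4 to 32 mm from this point towards -x (same y), unmeasured. Axes as the fixture's.
- pivot (a point): Point on the gauge arm's upright pivot axis at the arm's top face (63.5 mm high), fixture x 0, y +100 mm. The arm is a flat steel bar 22 x 10 mm, 53.5 to 63.5 mm high, with an upright dial indicator 70 mm from the pivot (55 mm wide, top 139 mm high).
- gauge_arm (a joint): Swing of the gauge arm about its pivot, rad. 0: the arm points along -y of the fixture, its eye at fixture x 0, y -100 mm; positive: swung towards -x of the fixture. Range -0.15 to 1.1. No stop at the fork: it passes freely through, so it must be lined up with the fork's holes. Rubbing friction of 0.25 N m holds it where it is left.
- gauge_knob (a point): Middle of the black upright hand knob of the gauge arm, 22 mm wide, 31 mm tall (74 to 106 mm above the work surface over a thin stem), 140 mm from the pivot axis; the place to hold or push the arm. This point is 91.5 mm high.
- gauge_eye (a point): Centre of the eye at the arm's tip, on its top face (63.5 mm high), 200 mm from the pivot: plate 30 x 34 x 10 mm with an upright through hole 14 mm wide. It is hidden by the upper knuckle when the arm is in the fork.
- pin: Loose steel locating pin with a black knob, 0.12 kg, standing in one of the two holes of the wooden block. Origin at its lower tip, z along the pin to the knob. Shank 12 mm wide and 50 mm long below a 20 mm wide collar; the lower 3 mm taper to 9 mm. Black knob 23 mm wide from 57 to 88 mm above the tip. Seated, the collar's underside rests on the fork, so the tip is 27 mm above the work surface.
- pin_grip (a point): Place to hold the pin, middle of its black knob, on its axis 76 mm above the tip.
- pin_block: Wooden block 46 (x) x 92 (y) x 56 mm tall, fixed, with two upright holes 14.5 mm wide at y = +25 and -25 mm; one holds the pin, the other the plug gauge. Origin at the middle of its underside.
- plug_gauge: Loose all-steel plug gauge, bystander: shank 12 mm, collar 20 mm, thin plain handle 11 mm wide and 45 mm long, no knob. Stands in the other hole of the block. Origin at its lower end.
- case: Loose dark instrument case, bystander, 66 x 112 x 33 mm. Origin at the middle of its underside.
- micrometer: Loose steel micrometer lying on the table between robot and fixture, bystander, about 145 x 55 x 16 mm. Origin on the table in the bow's opening.
Mind the look-alikes: they are no part of the job. What is shaped like the pin but red is not meant.

How it is judged:
On the way, in this order (a step that is already met when the one before it is completed fails the run):
1. the gauge arm is swung into the fork (value of joint gauge_arm between -0.11 and 0.11 rad), for 0.2 s.
2. the pin is through both knuckles and the eye, collar down on the fork (all of step 1 and z of pin in the frame of slot_end between -0.0525 and -0.0475 m and x of pin in the frame of slot_end between -0.036 and 0 m and y of pin in the frame of slot_end between -0.005 and 0.005 m and angle between pin's own z axis and vertical below 0.08 rad and horizontal distance between pin and gauge_eye below 0.004 m), for 0.2 s.
At the end, for the whole second after the job is handed in: The pin stands upright (within 0.08 rad), through both knuckles and the arm's eye (axis within 4 mm of the eye's centre), collar within 2.5 mm of the upper knuckle, 0 to 36 mm from the slot end along -x and within 5 mm in y; gauge arm within 0.11 rad of zero; all at rest and released (all of step 2 and linear speed of pin below 0.02 m/s); the robot touches nothing.
It fails at once if the pin is forced: it presses on the fixture, fork or gauge arm with more than 30 N (contact force between pin and fixture above 30 N).
It fails at once if the plug gauge is pulled out or knocked (moved 15 mm) (distance of plug_gauge from where it was at the start of the episode above 0.015 m).
It fails at once if the instrument case is shifted by 15 mm (distance of case from where it was at the start of the episode above 0.015 m).
It fails at once if the micrometer is shifted by 15 mm (distance of micrometer from where it was at the start of the episode above 0.015 m).
It also fails if it takes over 67 s, if anything falls off the work surface, if the arm or the gripper's body presses on something with over 40 N, if the wrist force passes 120 N, or if a joint passes its speed limit or range.

## Working session

There is one attempt and no reset: what is moved stays moved. The work goes in short steps, Python scripts to look and compute and a shell command to move; the robot and the scene stay as the last step left them, time stands still between calls to the robot, and variables do not carry over. Pictures are saved under pics/ and viewed, and the job is handed in when it is done.

```bash
ls; mkdir -p pics; python3 - <<'E'
from bench import get_obs,camera,tcp_to_grasp
import cv2,json
o=get_obs();print({k:o[k] for k in('time_s','eef_pos','eef_rot','wrist_force','opening')});print(tcp_to_grasp)
for n in('scene','top','wrist'):
    c=camera(n);cv2.imwrite(f'pics/{n}0.png',c['color'][:,:,::-1]);print(n,{k:v for k,v in c.items() if k!='color'})
E
```

```text
pics
{'time_s': 0.0, 'eef_pos': array([0.13295834, 0.5588541 , 0.23037976]), 'eef_rot': array([-2.82964708e-04,  1.16632000e-01,  9.93174809e-01, -8.33411654e-04]), 'wrist_force': array([-0.35643639, -0.26405024, -0.86006015]), 'opening': 0.9999767684411444}
0.0187
scene {'vfov': 56.74305692576898, 'cx': 317.62479112721536, 'cy': 235.24550708495468, 'eye': array([ 1.10187346, -0.10749669,  0.67316911]), 'orientation': array([-0.28947135,  0.70852549,  0.59683212, -0.24080985])}
top {'vfov': 52.277495934878935, 'cx': 323.77197316939095, 'cy': 238.205716402159, 'eye': array([ 0.44095851, -0.02562806,  1.23074353]), 'orientation': array([-0.0312124 ,  0.70681719, -0.70648434,  0.01775176])}
wrist {'vfov': 64.5227586321865, 'cx': 320.1491162358853, 'cy': 244.01068687383636, 'T_tool_cam': array([[ 5.83297849e-04, -9.60544535e-01, -2.78125612e-01,
         6.99261153e-02],
       [ 9.99999672e-01,  4.03947405e-04,  7.02158221e-04,
         2.79074863e-04],
       [-5.62106123e-04, -2.78125930e-01,  9.60544455e-01,
        -1.42652977e-01],
       [ 0.00000000e+00,  0.00000000e+00,  0.00000000e+00,
         1.00000000e+00]])}
```

View pics/scene0.png

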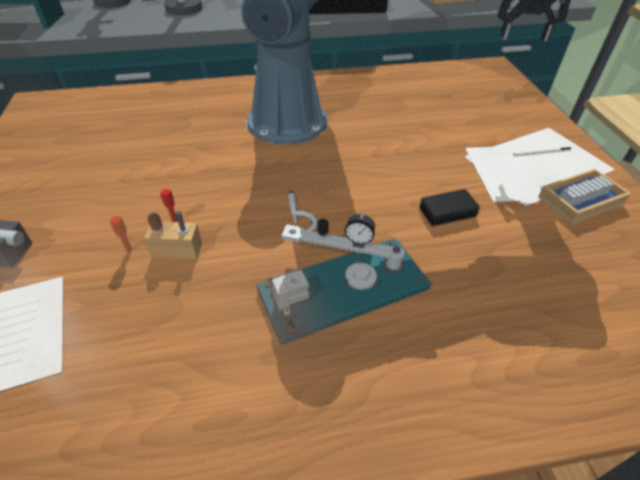

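View pics/top0.png

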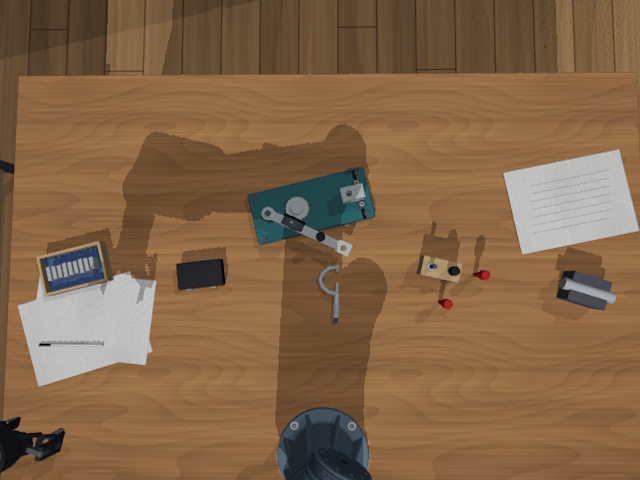

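View pics/wrist0.png

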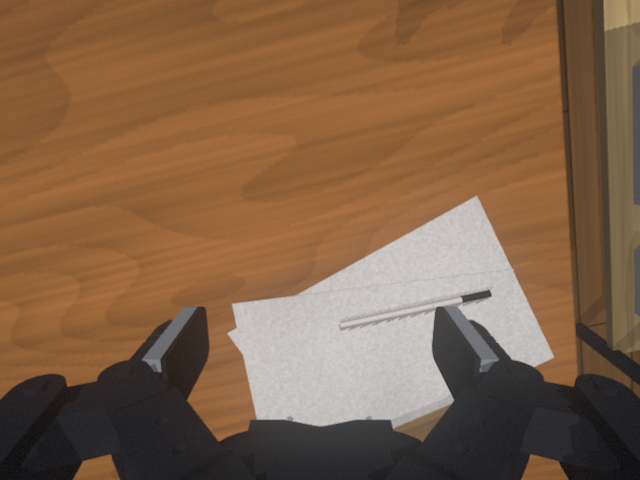

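```bash
cat > h.py <<'E'
import numpy as np,cv2
from scipy.spatial.transform import Rotation as R
from bench import get_obs,camera
def q2R(q): return R.from_quat([q[1],q[2],q[3],q[0]]).as_matrix()
def pose(c,o=None):
    if 'eye' in c: return np.array(c['eye']),q2R(c['orientation'])
    M=q2R(o['eef_rot']);T=c['T_tool_cam'];return M@T[:3,3]+o['eef_pos'],M@T[:3,:3]
def ray(c,uv,o=None):
    e,M=pose(c,o);f=240/np.tan(np.radians(c['vfov']/2))
    d=M@np.array([(uv[0]-c['cx'])/f,(uv[1]-c['cy'])/f,1.]);return e,d/np.linalg.norm(d)
def atz(c,uv,z,o=None):
    e,d=ray(c,uv,o);return e+d*(z-e[2])/d[2]
def proj(c,p,o=None):
    e,M=pose(c,o);f=240/np.tan(np.radians(c['vfov']/2));v=M.T@(np.array(p)-e)
    return np.array([c['cx']+f*v[0]/v[2],c['cy']+f*v[1]/v[2]])
def tri(rays):
    A=sum(np.eye(3)-np.outer(d,d) for e,d in rays);b=sum((np.eye(3)-np.outer(d,d))@e for e,d in rays)
    p=np.linalg.solve(A,b);return p,[np.linalg.norm((np.eye(3)-np.outer(d,d))@(p-e)) for e,d in rays]
import pickle
def snap(name,fn):
    o=get_obs();c=camera(name);cv2.imwrite(f'pics/{fn}.png',c['color'][:,:,::-1]);pickle.dump((c,o),open(f'pics/{fn}.pkl','wb'));return c,o
def load(fn): return pickle.load(open(f'pics/{fn}.pkl','rb'))
def crop(fn,x0,y0,x1,y1,s,out):
    im=cv2.imread(f'pics/{fn}.png')[y0:y1,x0:x1];cv2.imwrite(f'pics/{out}.png',cv2.resize(im,None,fx=s,fy=s,interpolation=cv2.INTER_CUBIC))
E
python3 - <<'E'
from h import *
c,o=snap('top','t1');s,_=snap('scene','s1')
crop('t1',240,160,390,270,5,'t1a');crop('t1',410,225,500,315,6,'t1b');crop('s1',250,180,440,340,4,'s1a');crop('s1',100,180,220,270,6,'s1b')
for n,uv,z in [('pinknob',(454,271),.09),('plug',(432,266),.1),('pivot',(268,214),.0635),('eye',(344,247),.0635),('knob',(320,237),.106),('fork',(350,194),.077)]: print(n,atz(c,uv,z))
E
```

```text
pinknob [ 0.44390676 -0.30560183  0.09      ]
plug [ 0.45529713 -0.25300609  0.1       ]
pivot [0.58034959 0.13095148 0.0635    ]
eye [ 0.5008763  -0.05168307  0.0635    ]
knob [0.52177748 0.00454737 0.106     ]
fork [ 0.62634744 -0.06585754  0.077     ]
```

View pics/t1a.png

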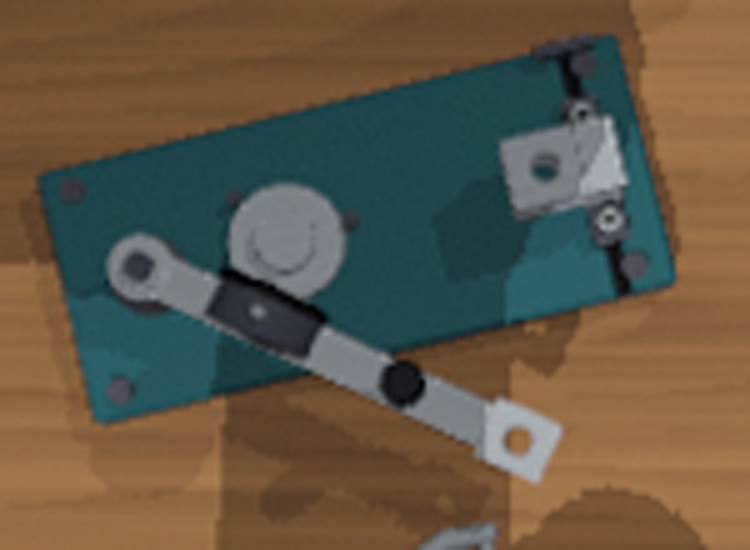

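View pics/t1b.png

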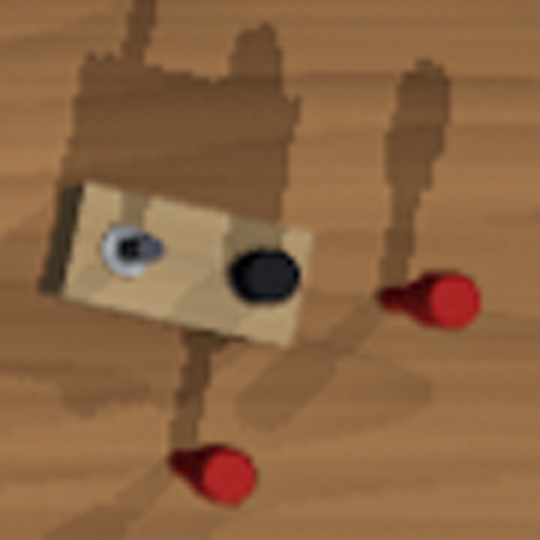

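View pics/s1a.png

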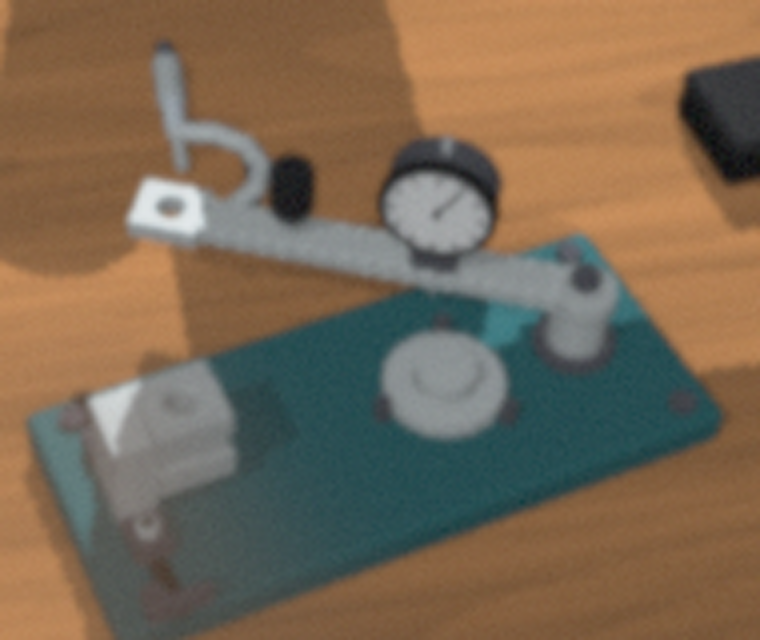

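View pics/s1b.png

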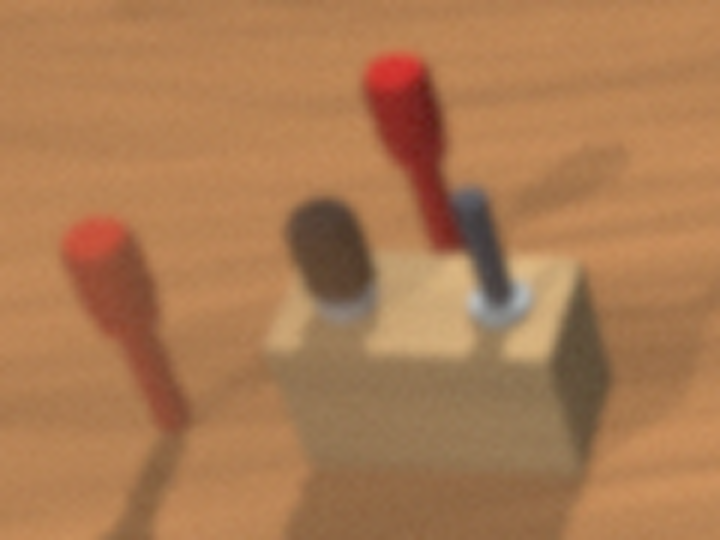

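```bash
python3 -m inch '[{"delta_pos":[-3.5,-3.1,-0.7],"rotation":[0,0,0]},{"delta_pos":[-3.5,-3.1,-0.7],"rotation":[0,0,0]},{"delta_pos":[-3.5,-3.1,-0.7],"rotation":[0,0,0]},{"delta_pos":[-3.5,-3.1,-0.7],"rotation":[0,0,0]},{"delta_pos":[-3.5,-3.1,-0.7],"rotation":[0,0,0]},{"delta_pos":[-3.5,-3.1,-0.7],"rotation":[0,0,0]},{"delta_pos":[-3.5,-3.1,-0.7],"rotation":[0,0,0]},{"delta_pos":[-3.5,-3.1,-0.7],"rotation":[0,0,0]},{"delta_pos":[-3.5,-3.1,-0.7],"rotation":[0,0,0]},{"delta_pos":[-3.5,-3.1,-0.7],"rotation":[0,0,0]}]'
python3 -m inch '[{"delta_pos":[-3.5,-3.1,0],"rotation":[0,0,0]},{"delta_pos":[-3.5,-3.1,0],"rotation":[0,0,0]},{"delta_pos":[-3.5,-3.1,0],"rotation":[0,0,0]},{"delta_pos":[-3.5,-3.1,0],"rotation":[0,0,0]},{"delta_pos":[0,0,0],"rotation":[0,0,0]}]'
python3 -m inch '[{"delta_pos":[0,0,0],"rotation":[0,0,0.145]},{"delta_pos":[0,0,0],"rotation":[0,0,0.145]},{"delta_pos":[0,0,0],"rotation":[0,0,0.145]},{"delta_pos":[0,0,0],"rotation":[0,0,0.145]},{"delta_pos":[0,0,0],"rotation":[0,0,0.145]},{"delta_pos":[0,0,0],"rotation":[0,0,0.145]},{"delta_pos":[0,0,0],"rotation":[0,0,0.145]},{"delta_pos":[0,0,0],"rotation":[0,0,0.145]},{"delta_pos":[0,0,0],"rotation":[0,0,0.145]}]'
python3 -m inch '[{"delta_pos":[0,0,0],"rotation":[0,0,0.145]},{"delta_pos":[0,0,0],"rotation":[0,0,0.145]},{"delta_pos":[0,0,0],"rotation":[0,0,0.145]},{"delta_pos":[0,0,0],"rotation":[0,0,0]},{"delta_pos":[0,0,0],"rotation":[0,0,0]}]'
python3 - <<'E'
from h import *
snap('wrist','w1')
E
```

```text
time_s: 1.25
eef_pos: [0.4026, 0.175, 0.3018]
eef_rot: [0.0, 0.117, 0.993, 0.0]
wrist_force: [1.7, 0.8, 0.1]
opening: 1.0
time_s: 1.75
eef_pos: [0.5115, 0.0191, 0.3008]
eef_rot: [0.0, 0.119, 0.993, -0.001]
wrist_force: [0.1, 0.3, 0.1]
opening: 1.001
time_s: 2.65
eef_pos: [0.5089, 0.0243, 0.3012]
eef_rot: [-0.0, 0.698, 0.716, -0.0]
wrist_force: [-0.2, -0.4, -0.1]
opening: 1.002
time_s: 3.15
eef_pos: [0.5091, 0.0241, 0.3013]
eef_rot: [-0.0, 0.833, 0.553, -0.0]
wrist_force: [0.2, 0.1, -0.0]
opening: 1.001
```

View pics/w1.png

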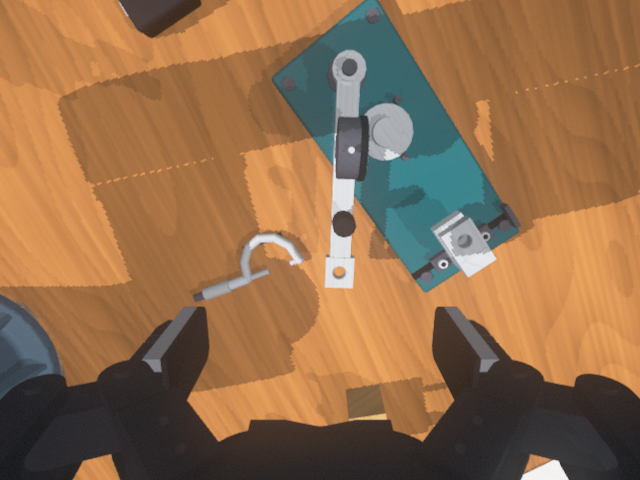

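```bash
python3 - <<'E'
from h import *
crop('w1',300,180,520,310,3.6,'w1a');crop('w1',260,0,460,140,4,'w1b')
E
```

```text
(no output)
```

View pics/w1a.png

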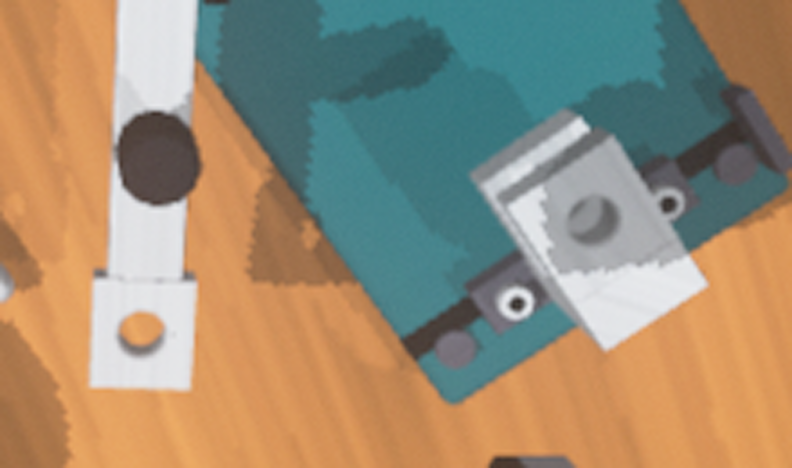

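View pics/w1b.png

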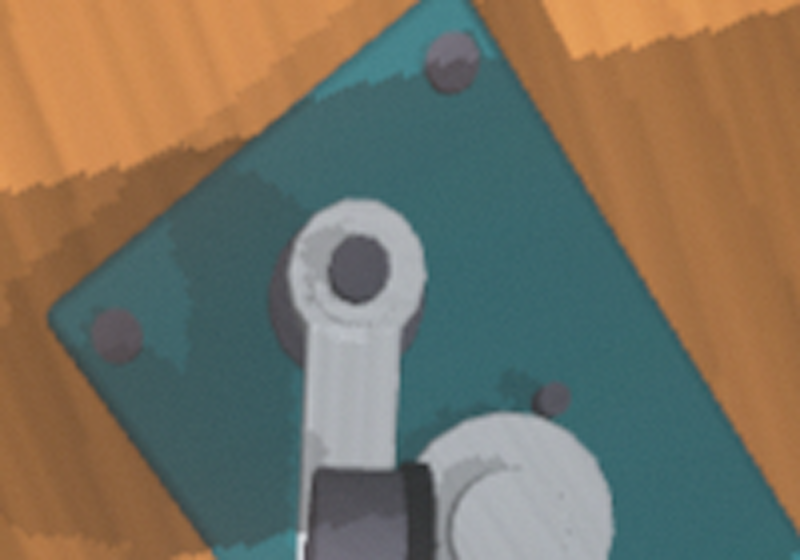

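```bash
python3 -m inch '[{"delta_pos":[-5,0,0],"rotation":[0,0,0]},{"delta_pos":[-5,0,-1],"rotation":[0,0,0]},{"delta_pos":[0,0,0],"rotation":[0,0,0]},{"delta_pos":[0,0,0],"rotation":[0,0,0]}]'
python3 - <<'E'
from h import *
snap('wrist','w2')
crop('w2',280,0,520,180,3.3,'w2a')
E
```

```text
time_s: 3.6
eef_pos: [0.4704, -0.0683, 0.3114]
eef_rot: [0.0, 0.835, 0.551, 0.0]
wrist_force: [-0.1, 0.3, 0.6]
opening: 1.002
```

View pics/w2.png

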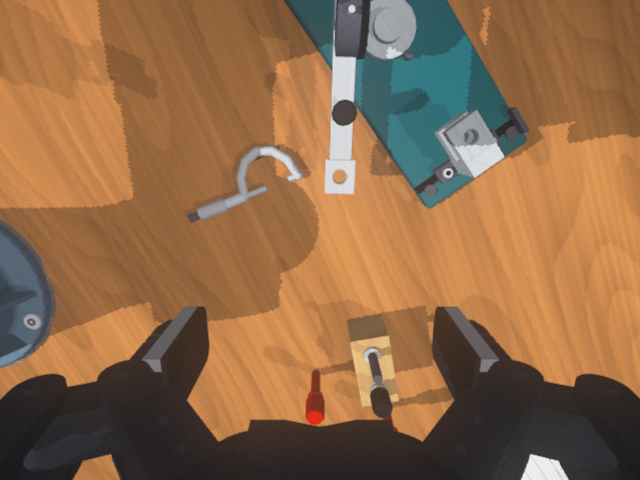

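View pics/w2a.png

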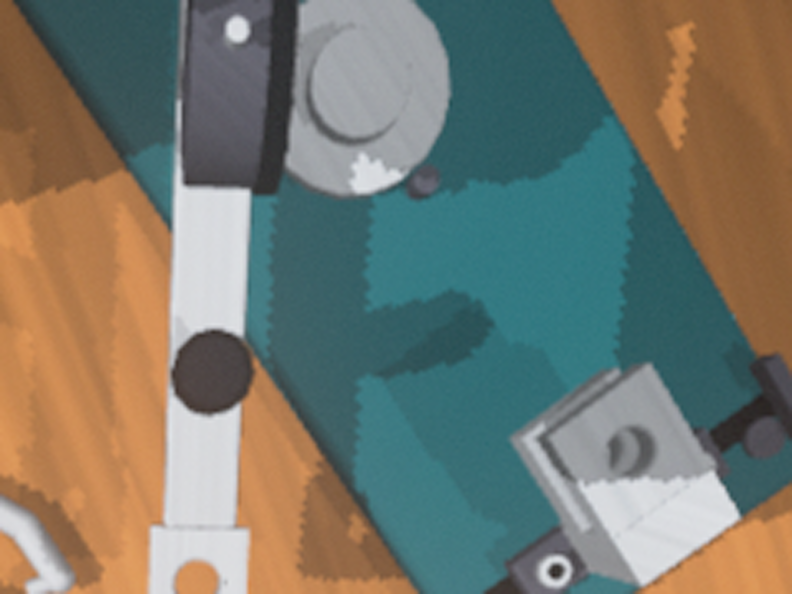

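```bash
python3 - <<'E'
from h import *
a,b,t=load('w1'),load('w2'),load('t1')
P={}
for n,u1,u2,z in [('eye',(339.2,271.9),(339.4,176.4),.0635),('knob',(344.4,223.9),(344.2,112.4),.106),('fork',(465,241.1),(471.5,136.7),.077)]:
    p,e=tri([ray(a[0],u1,a[1]),ray(b[0],u2,b[1])]);print(n,p.round(4),np.round(e,4),atz(a[0],u1,z,a[1]).round(4),atz(b[0],u2,z,b[1]).round(4));P[n]=p
    
print('piv',atz(a[0],(349.3,66.3),.0635,a[1]))
piv=atz(a[0],(349.3,66.3),.0635,a[1])[:2];eye=(atz(a[0],(339.2,271.9),.0635,a[1])+atz(b[0],(339.4,176.4),.0635,b[1]))[:2]/2
fk=(atz(a[0],(465,241.1),.077,a[1])+atz(b[0],(471.5,136.7),.077,b[1]))[:2]/2
kn=(atz(a[0],(344.4,223.9),.106,a[1])+atz(b[0],(344.2,112.4),.106,b[1]))[:2]/2
n=np.linalg.norm
print('r eye',n(eye-piv),'knob',n(kn-piv),'fork',n(fk-piv))
g=lambda v:np.degrees(np.arctan2(v[1],v[0]))
print('ang eye',g(eye-piv),'knob',g(kn-piv),'fork',g(fk-piv),eye,kn,fk,piv)
E
```

```text
eye [ 0.501  -0.0491  0.0612] [0.0001 0.0001] [ 0.5013 -0.0483  0.0635] [ 0.5009 -0.0488  0.0635]
knob [0.5265 0.0055 0.0938] [0.0003 0.0003] [0.5271 0.0083 0.106 ] [0.5253 0.0053 0.106 ]
fork [ 0.6312 -0.0621  0.0765] [0. 0.] [ 0.6311 -0.0619  0.077 ] [ 0.6311 -0.0621  0.077 ]
piv [0.58502164 0.13406568 0.0635    ]
r eye 0.20102724582975262 knob 0.14020717480795672 fork 0.20138293814213276
ang eye -114.681633338946 knob -114.80423448238585 fork -76.78079322094368 [ 0.50107752 -0.04859613] [0.52620204 0.00679311] [ 0.63107333 -0.06198107] [0.58502164 0.13406568]
```

```bash
python3 -m inch '[{"delta_pos":[0,0,0],"rotation":[0,0,0.026]},{"delta_pos":[4.6,1.0,0],"rotation":[0,0,0]},{"delta_pos":[4.6,0.95,0],"rotation":[0,0,0]},{"delta_pos":[0,0,4.5],"rotation":[0,0,0]},{"delta_pos":[0,0,4.5],"rotation":[0,0,0]},{"delta_pos":[0,0,4.5],"rotation":[0,0,0]},{"delta_pos":[0,0,0],"rotation":[0,0,0]},{"delta_pos":[0,0,0],"rotation":[0,0,0]}]' 6
python3 - <<'E'
from h import *
c,o=snap('wrist','w3');M=q2R(o['eef_rot']);print(o['eef_pos'],M[:,0],M[:,1],(M.T@(np.array([.5265,.0069,.078])-o['eef_pos']))*100)
print(proj(c,[.5265,.0069,.106],o))
E
```

```text
time_s: 4.45
eef_pos: [0.5264, 0.0092, 0.1762]
eef_rot: [-0.001, 0.841, 0.541, -0.001]
wrist_force: [-0.0, -0.4, 1.0]
opening: 0.7
[0.52636189 0.00918232 0.1762215 ] [ 4.14718503e-01  9.09949719e-01 -2.69642990e-04] [ 0.90994809 -0.41471829 -0.00178979] [-0.19930367  0.12479919  9.82199686]
[321.08532793 262.72638189]
```

View pics/w3.png

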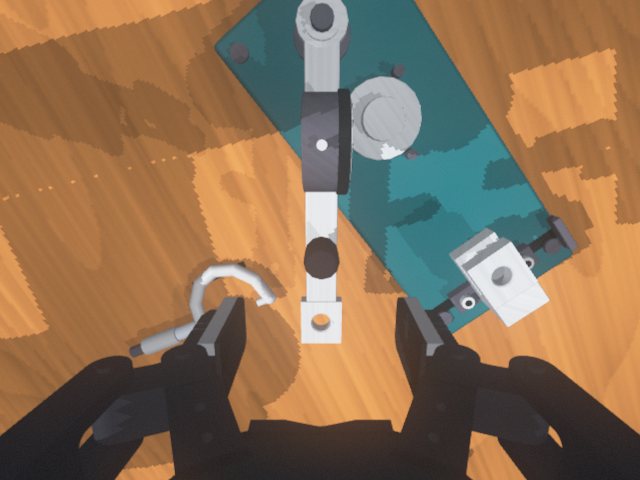

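```bash
python3 -m inch '[{"delta_pos":[-0.1,0.1,3],"rotation":[0,0,0]},{"delta_pos":[0,0,3],"rotation":[0,0,0]},{"delta_pos":[0,0,2.6],"rotation":[0,0,0]},{"delta_pos":[0,0,1.2],"rotation":[0,0,0]},{"delta_pos":[0,0,0],"rotation":[0,0,0]},{"delta_pos":[0,0,0],"rotation":[0,0,0]}]'
python3 -m inch '[{"delta_pos":[0,0,0],"rotation":[0,0,0]},{"delta_pos":[0,0,0],"rotation":[0,0,0]},{"delta_pos":[0,0,0],"rotation":[0,0,0]},{"delta_pos":[0,0,0],"rotation":[0,0,0]},{"delta_pos":[0,0,0],"rotation":[0,0,0]},{"delta_pos":[0,0,0],"rotation":[0,0,0]}]' 0
python3 - <<'E'
from h import *
c,o=snap('wrist','w4')
E
```

```text
time_s: 5.1
eef_pos: [0.5287, 0.0065, 0.0802]
eef_rot: [0.001, 0.841, 0.54, 0.001]
wrist_force: [0.3, 0.6, 0.1]
opening: 0.704
time_s: 5.7
eef_pos: [0.5278, 0.0066, 0.0795]
eef_rot: [0.001, 0.841, 0.54, 0.001]
wrist_force: [-1.2, -1.3, 6.8]
opening: 0.236
```

View pics/w4.png

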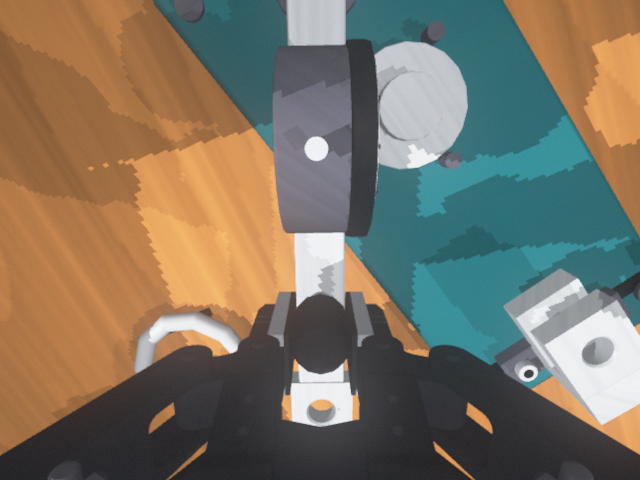

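```bash
python3 -m inch '[{"delta_pos":[0.025,0.84,0],"rotation":[0,0,-0.06]},{"delta_pos":[0.025,0.84,0],"rotation":[0,0,-0.06]},{"delta_pos":[0.025,0.84,0],"rotation":[0,0,-0.06]},{"delta_pos":[0.025,0.84,0],"rotation":[0,0,-0.06]},{"delta_pos":[0.025,0.84,0],"rotation":[0,0,-0.06]},{"delta_pos":[0.025,0.84,0],"rotation":[0,0,-0.06]},{"delta_pos":[0.025,0.84,0],"rotation":[0,0,-0.06]},{"delta_pos":[0.025,0.84,0],"rotation":[0,0,-0.06]},{"delta_pos":[0,0,0],"rotation":[0,0,0]},{"delta_pos":[0,0,0],"rotation":[0,0,0]}]'
python3 - <<'E'
from h import *
c,o=snap('wrist','w5');piv=np.array([.585,.1341]);v=o['eef_pos'][:2]-piv
print(np.linalg.norm(v),np.degrees(np.arctan2(v[1],v[0])))
M=q2R(o['eef_rot']);print(np.degrees(np.arctan2(-M[1,0],-M[0,0])), proj(c,[.6311,-.062,.077],o))
E
```

```text
time_s: 6.75
eef_pos: [0.5935, -0.0047, 0.0795]
eef_rot: [0.0, 0.689, 0.725, 0.001]
wrist_force: [-0.1, 3.1, 5.6]
opening: 0.231
0.1390752440612206 -86.47718401491005
-87.02809681829027 [393.13052521 426.96739325]
```

View pics/w5.png

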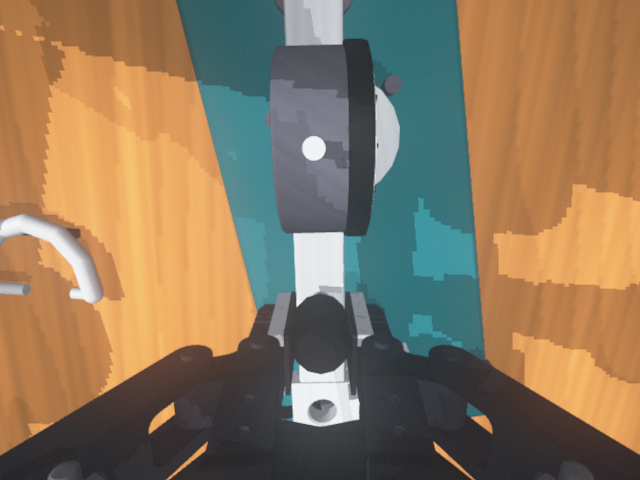

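```bash
python3 -m inch '[{"delta_pos":[0.025,0.83,0],"rotation":[0,0,-0.0593]},{"delta_pos":[0.025,0.83,0],"rotation":[0,0,-0.0593]},{"delta_pos":[0.025,0.83,0],"rotation":[0,0,-0.0593]},{"delta_pos":[0,0,0],"rotation":[0,0,0]},{"delta_pos":[0,0,0],"rotation":[0,0,0]},{"delta_pos":[0,0,0],"rotation":[0,0,0]}]'
python3 - <<'E'
from h import *
c,o=snap('wrist','w6');t,_=snap('top','t6');piv=np.array([.585,.1341]);v=o['eef_pos'][:2]-piv
print(np.linalg.norm(v),np.degrees(np.arctan2(v[1],v[0])))
M=q2R(o['eef_rot']);print(np.degrees(np.arctan2(-M[1,0],-M[0,0])))
E
```

```text
time_s: 7.4
eef_pos: [0.6177, -0.0008, 0.0795]
eef_rot: [0.0, 0.621, 0.784, 0.001]
wrist_force: [-1.0, 5.5, 6.4]
opening: 0.231
0.13875671127794567 -76.3728589016641
-76.83104989850092
```

View pics/w6.png

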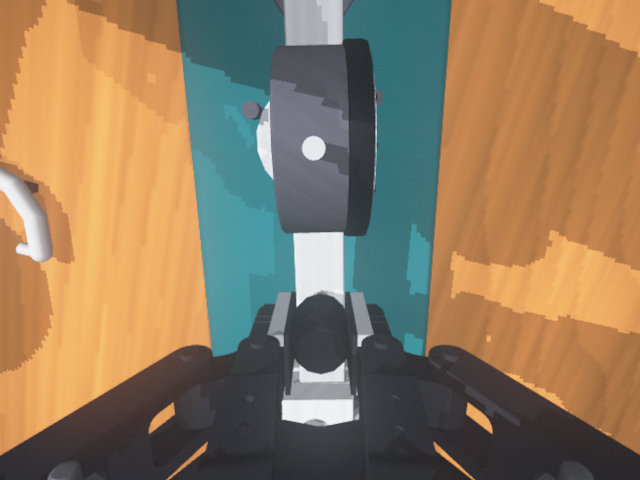

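```bash
python3 -m inch '[{"delta_pos":[0,0,0],"rotation":[0,0,0]},{"delta_pos":[0,0,0],"rotation":[0,0,0]},{"delta_pos":[0,0,0],"rotation":[0,0,0]},{"delta_pos":[0,0,-3],"rotation":[0,0,0]},{"delta_pos":[0,0,-5],"rotation":[0,0,0]},{"delta_pos":[-4.4,0,-4],"rotation":[0,0,0]},{"delta_pos":[-4.4,0,0],"rotation":[0,0,0]},{"delta_pos":[-4.4,0,0],"rotation":[0,0,0]},{"delta_pos":[0,0,0],"rotation":[0,0,0]},{"delta_pos":[0,0,0],"rotation":[0,0,0]}]' 5
python3 - <<'E'
from h import *
c,o=snap('wrist','w7');print(proj(c,[.6311,-.062,.077],o),proj(c,[.6311,-.062,.0635],o))
u=proj(c,[.6311,-.062,.077],o).astype(int);print(u);crop('w7',u[0]-60,u[1]-60,u[0]+60,u[1]+60,5,'w7a')
E
```

```text
time_s: 8.5
eef_pos: [0.6451, -0.1253, 0.1912]
eef_rot: [-0.0, 0.623, 0.782, -0.0]
wrist_force: [-0.4, -0.0, 0.7]
opening: 0.584
[319.93819746 143.46197858] [319.95582065 143.01294529]
[319 143]
```

View pics/w7.png

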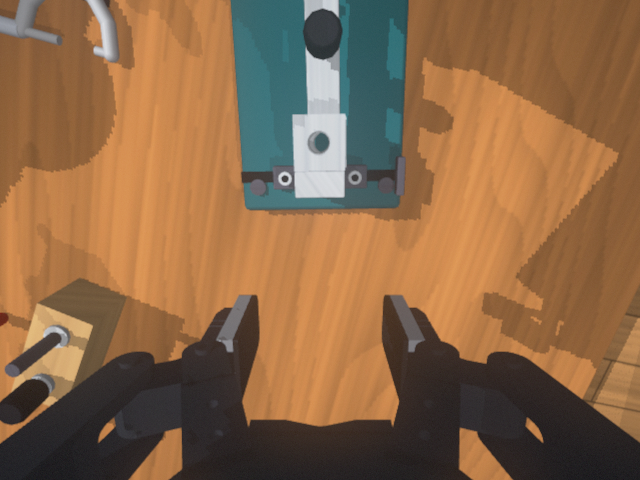

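View pics/w7a.png

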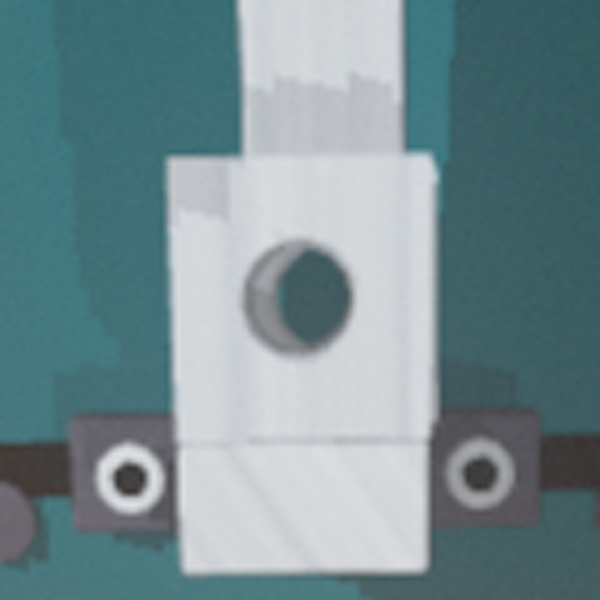

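```bash
python3 - <<'E'
from h import *
c,o=load('w7');piv=np.array([.585,.1341])
g=lambda v:(np.linalg.norm(v),np.degrees(np.arctan2(v[1],v[0])))
for n,uv,z in [('bar',(323.7,110),.0635),('knobtop',(323,33),.106),('eyeL+7',(259+280/5,83+296/5),.0635),('fork',(318.6,142.2),.077)]:
    p=atz(c,uv,z,o)[:2];print(n,p,g(p-piv))
crop('w7',260,0,380,90,6,'w7b')
E
```

```text
bar [ 0.62873117 -0.04054239] (np.float64(0.18003438218814513), np.float64(-75.94196684332871))
knobtop [ 0.61967385 -0.0050297 ] (np.float64(0.1433853223939908), np.float64(-76.00584589416388))
eyeL+7 [ 0.62766091 -0.0622398 ] (np.float64(0.2009210604196806), np.float64(-77.74126005655258))
fork [ 0.63006981 -0.0614203 ] (np.float64(0.20064763572192543), np.float64(-77.01936834319896))
```

View pics/w7b.png

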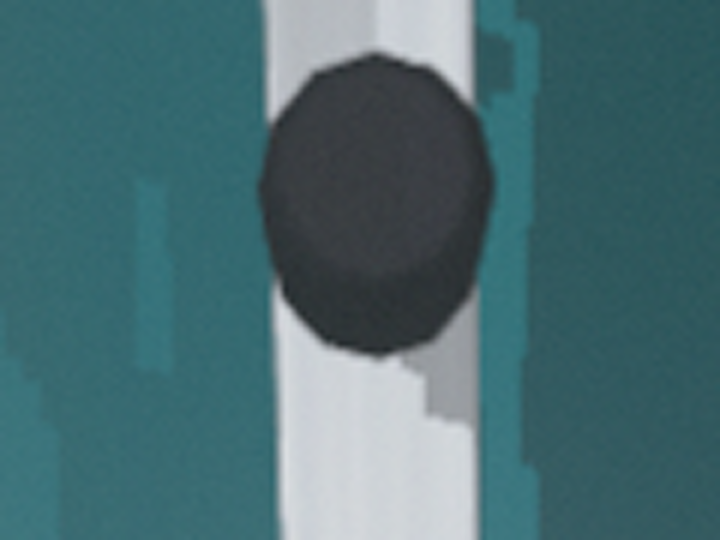

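```bash
python3 -m inch '[{"delta_pos":[4.2,0.2,0],"rotation":[0,0,0]},{"delta_pos":[4.2,0,0],"rotation":[0,0,0]},{"delta_pos":[4.2,0,0],"rotation":[0,0,0]},{"delta_pos":[0,0,4],"rotation":[0,0,0]},{"delta_pos":[0,0,4],"rotation":[0,0,0]},{"delta_pos":[0,0,2.2],"rotation":[0,0,0]},{"delta_pos":[0,0,1],"rotation":[0,0,0]},{"delta_pos":[0,0,0],"rotation":[0,0,0]},{"delta_pos":[0,0,0],"rotation":[0,0,0]}]' 5
python3 -m inch '[{"delta_pos":[0,0,0],"rotation":[0,0,0]},{"delta_pos":[0,0,0],"rotation":[0,0,0]},{"delta_pos":[0,0,0],"rotation":[0,0,0]},{"delta_pos":[0,0,0],"rotation":[0,0,0]},{"delta_pos":[0,0,0],"rotation":[0,0,0]}]' 0
```

```text
time_s: 9.45
eef_pos: [0.6196, -0.0005, 0.081]
eef_rot: [0.001, 0.621, 0.783, 0.0]
wrist_force: [0.6, -1.1, 0.2]
opening: 0.581
time_s: 9.95
eef_pos: [0.6199, -0.0011, 0.0816]
eef_rot: [0.001, 0.622, 0.783, 0.001]
wrist_force: [-2.2, 0.5, 6.9]
opening: 0.234
```

```bash
python3 -m inch '[{"delta_pos":[0,-0.14,0],"rotation":[0,0,0.01]},{"delta_pos":[0,-0.14,0],"rotation":[0,0,0.01]},{"delta_pos":[0,0,0],"rotation":[0,0,0]},{"delta_pos":[0,0,0],"rotation":[0,0,0]},{"delta_pos":[0,0,0],"rotation":[0,0,0]},{"delta_pos":[0,0,0],"rotation":[0,0,0]}]'
python3 -m inch '[{"delta_pos":[0,0,0],"rotation":[0,0,0]},{"delta_pos":[0,0,0],"rotation":[0,0,0]},{"delta_pos":[0,0,0],"rotation":[0,0,0]},{"delta_pos":[0,0,-3],"rotation":[0,0,0]},{"delta_pos":[0,0,-5],"rotation":[0,0,0]},{"delta_pos":[-4.4,0,-3],"rotation":[0,0,0]},{"delta_pos":[-4.4,0,0],"rotation":[0,0,0]},{"delta_pos":[-4.4,0,0],"rotation":[0,0,0]},{"delta_pos":[0,0,0],"rotation":[0,0,0]},{"delta_pos":[0,0,0],"rotation":[0,0,0]}]' 5
python3 - <<'E'
from h import *
c,o=snap('wrist','w8');u=proj(c,[.6311,-.062,.077],o).astype(int);print(u);crop('w8',u[0]-60,u[1]-60,u[0]+60,u[1]+60,5,'w8a')
E
```

```text
time_s: 10.55
eef_pos: [0.6174, -0.0017, 0.0816]
eef_rot: [0.001, 0.63, 0.777, 0.001]
wrist_force: [-0.5, 0.6, 7.5]
opening: 0.23
time_s: 11.55
eef_pos: [0.6424, -0.129, 0.1873]
eef_rot: [-0.001, 0.63, 0.776, -0.0]
wrist_force: [-0.5, 1.1, 0.2]
opening: 0.587
[323 138]
```

View pics/w8a.png

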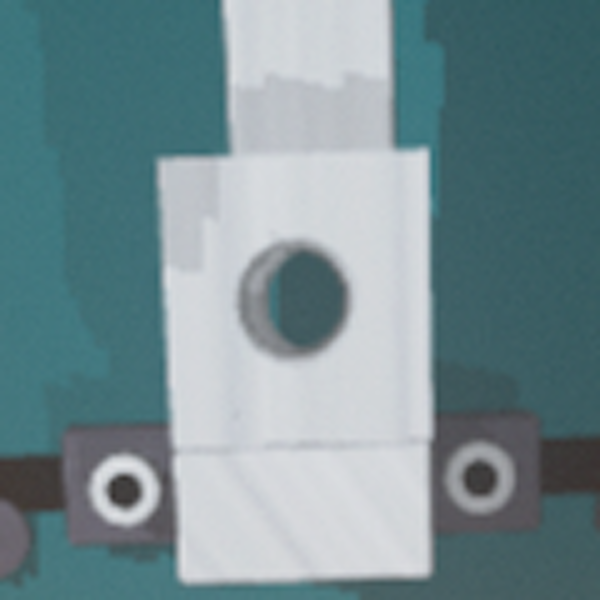

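```bash
python3 - <<'E'
from h import *
crop('w8',260,0,380,90,6,'w8b')
for n in('w7','w8'):
    c,o=load(n);im=cv2.cvtColor(c['color'],cv2.COLOR_RGB2GRAY);hsv=cv2.cvtColor(c['color'],cv2.COLOR_RGB2HSV)
    for r in (2,70,80,90,95,100,105):
        s=hsv[r,270:370,1];w=np.where(s<70)[0];print(n,r,w.min()+270,w.max()+270,(w.min()+w.max())/2+270)
E
```

```text
w7 2 304 338 321.0
w7 70 306 339 322.5
w7 80 306 339 322.5
w7 90 306 339 322.5
w7 95 307 339 323.0
w7 100 307 339 323.0
w7 105 307 339 323.0
w8 2 304 339 321.5
w8 70 307 340 323.5
w8 80 307 341 324.0
w8 90 308 341 324.5
w8 95 308 341 324.5
w8 100 308 341 324.5
w8 105 308 341 324.5
```

View pics/w8b.png

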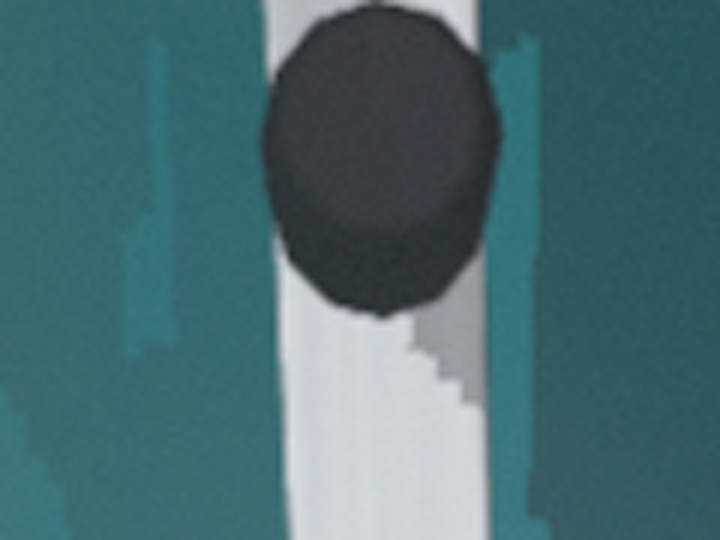

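```bash
python3 - <<'E'
from h import *
D={'w7':([(321,2),(322.5,70),(322.5,80),(322.7,90),(323,105)],(318.6,142.2),(259+280/5,83+296/5)),
'w8':([(321.5,2),(323.5,70),(324,80),(324.3,90),(324.6,105)],(263+294/5,78+299/5),(263+268/5,78+299/5))}
for n,(b,f,el) in D.items():
    c,o=load(n)
    P=np.array([atz(c,u,.0635,o)[:2] for u in b]);d=P[-1]-P[0];d/=np.linalg.norm(d)
    m=P.mean(0);F=atz(c,f,.077,o)[:2];nrm=np.array([-d[1],d[0]])
    L=atz(c,el,.0635,o)[:2];piv=np.array([.585,.1341])
    print(n,'dir',np.degrees(np.arctan2(d[1],d[0])),'fork',F,'fork off bar line',(F-m)@nrm*1000,'eye left edge off',(L-m)@nrm*1000,'pivot off',(piv-m)@nrm*1000,'cam',pose(c,o)[0])
    v=m-piv;print('bar ang',np.degrees(np.arctan2(v[1],v[0])),'fork ang',np.degrees(np.arctan2(*(F-piv)[::-1])))
E
```

```text
w7 dir -75.70038940541185 fork [ 0.63006981 -0.0614203 ] fork off bar line -3.474980515824087 eye left edge off -6.011651799882159 pivot off 1.1436254849930967 cam [ 0.63004783 -0.05641349  0.33388194]
bar ang -76.12190770819873 fork ang -77.01936834319896
w8 dir -76.11833216892384 fork [ 0.63015632 -0.06165877] fork off bar line -2.6340036975906136 eye left edge off -6.096278459817426 pivot off 0.4944923798382529 cam [ 0.62882984 -0.0598573   0.32996552]
bar ang -76.29640368321601 fork ang -77.01060371939589
```

```bash
python3 -m inch '[{"delta_pos":[4.3,0,0],"rotation":[0,0,0]},{"delta_pos":[4.3,0,0],"rotation":[0,0,0]},{"delta_pos":[4.4,0,0],"rotation":[0,0,0]},{"delta_pos":[0,0,4],"rotation":[0,0,0]},{"delta_pos":[0,0,4],"rotation":[0,0,0]},{"delta_pos":[0,0,1.8],"rotation":[0,0,0]},{"delta_pos":[0,0,0.8],"rotation":[0,0,0]},{"delta_pos":[0,0,0],"rotation":[0,0,0]},{"delta_pos":[0,0,0],"rotation":[0,0,0]}]' 5
python3 -m inch '[{"delta_pos":[0,0,0],"rotation":[0,0,0]},{"delta_pos":[0,0,0],"rotation":[0,0,0]},{"delta_pos":[0,0,0],"rotation":[0,0,0]},{"delta_pos":[0,0,0],"rotation":[0,0,0]},{"delta_pos":[0,0,0],"rotation":[0,0,0]}]' 0
```

```text
time_s: 12.5
eef_pos: [0.6167, -0.0004, 0.0832]
eef_rot: [0.001, 0.629, 0.777, 0.0]
wrist_force: [-0.4, 0.6, 0.3]
opening: 0.587
time_s: 13.0
eef_pos: [0.617, -0.001, 0.0837]
eef_rot: [0.001, 0.63, 0.777, 0.001]
wrist_force: [-0.4, 0.9, 7.1]
opening: 0.234
```

```bash
python3 -m inch '[{"delta_pos":[0,-0.1,0],"rotation":[0,0,0.007]},{"delta_pos":[0,-0.1,0],"rotation":[0,0,0.007]},{"delta_pos":[0,0,0],"rotation":[0,0,0]},{"delta_pos":[0,0,0],"rotation":[0,0,0]},{"delta_pos":[0,0,0],"rotation":[0,0,0]},{"delta_pos":[0,0,0],"rotation":[0,0,0]}]'
python3 -m inch '[{"delta_pos":[0,0,0],"rotation":[0,0,0]},{"delta_pos":[0,0,0],"rotation":[0,0,0]},{"delta_pos":[0,0,0],"rotation":[0,0,0]},{"delta_pos":[0,0,-3],"rotation":[0,0,0]},{"delta_pos":[0,0,-5],"rotation":[0,0,0]},{"delta_pos":[-4.4,0,-3],"rotation":[0,0,0]},{"delta_pos":[-4.4,0,0],"rotation":[0,0,0]},{"delta_pos":[-4.4,0,0],"rotation":[0,0,0]},{"delta_pos":[0,0,0],"rotation":[0,0,0]},{"delta_pos":[0,0,0],"rotation":[0,0,0]}]' 5
python3 - <<'E'
from h import *
c,o=snap('wrist','w9');u=proj(c,[.6305,-.062,.077],o).astype(int);print(u);crop('w9',u[0]-60,u[1]-60,u[0]+60,u[1]+60,5,'w9a')
E
```

```text
time_s: 13.6
eef_pos: [0.6154, -0.0014, 0.0837]
eef_rot: [0.001, 0.635, 0.772, 0.001]
wrist_force: [0.1, 1.4, 6.0]
opening: 0.23
time_s: 14.6
eef_pos: [0.6385, -0.1291, 0.1894]
eef_rot: [-0.001, 0.636, 0.772, -0.0]
wrist_force: [0.1, -0.2, -0.1]
opening: 0.58
[326 139]
```

View pics/w9a.png

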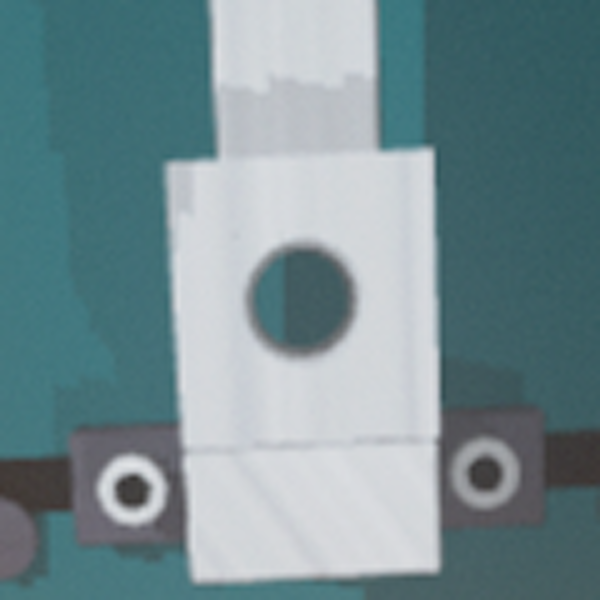

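```bash
python3 -m inch '[{"delta_pos":[-2.95,-3.2,-1],"rotation":[0,0,0]},{"delta_pos":[-2.95,-3.2,-1],"rotation":[0,0,0]},{"delta_pos":[-2.95,-3.2,-1],"rotation":[0,0,0]},{"delta_pos":[-2.95,-3.2,-1],"rotation":[0,0,0]},{"delta_pos":[-2.95,-3.2,0],"rotation":[0,0,0]},{"delta_pos":[-2.95,-3.2,0],"rotation":[0,0,0]},{"delta_pos":[-2.95,-3.2,0],"rotation":[0,0,0]},{"delta_pos":[0,0,0],"rotation":[0,0,0]},{"delta_pos":[0,0,0],"rotation":[0,0,0]},{"delta_pos":[0,0,0],"rotation":[0,0,0]}]'
python3 - <<'E'
from h import *
c,o=load('w9');print('fork',atz(c,(326.2,138.8),.077,o), 'tool', q2R(o['eef_rot'])[:,0])
c,o=snap('wrist','w10');u=proj(c,[.444,-.306,.09],o).astype(int);print(u,o['eef_pos'])
E
```

```text
time_s: 15.65
eef_pos: [0.46, -0.3723, 0.2299]
eef_rot: [-0.0, 0.634, 0.773, 0.0]
wrist_force: [-0.8, 1.0, 0.2]
opening: 0.587
fork [ 0.63004988 -0.06165781  0.077     ] tool [-1.91332128e-01  9.81524946e-01  8.93099484e-04]
[315 137] [ 0.46003933 -0.3723032   0.22985981]
```

View pics/w10.png

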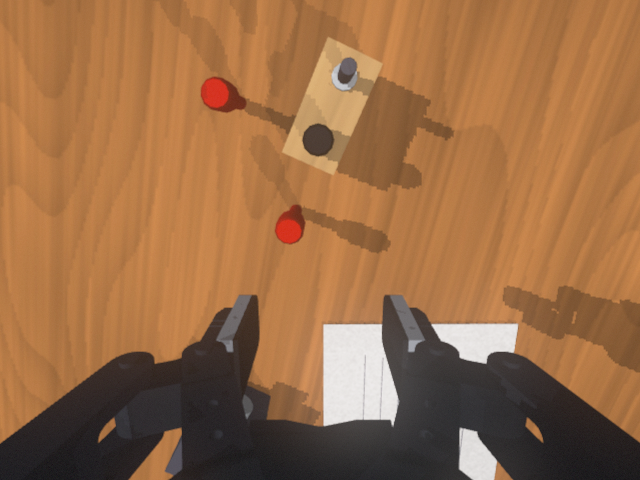

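```bash
python3 - <<'E'
from h import *
c,o=load('w10');p=atz(c,(318.3,140),.094,o);M=q2R(o['eef_rot']);print(p,M.T@(p-o['eef_pos'])*100)
print('red',atz(c,(216,93),.1,o),atz(c,(290,228),.1,o),'plug',atz(c,(348,68),.105,o))
crop('w10',260,20,400,200,4,'w10a')
E
python3 -m inch '[{"delta_pos":[3,0,2],"rotation":[0,0,0]},{"delta_pos":[3,0,2],"rotation":[0,0,0]},{"delta_pos":[0,0,0],"rotation":[0,0,0]},{"delta_pos":[0,0,0],"rotation":[0,0,0]}]'
python3 - <<'E'
from h import *
c,o=snap('wrist','w11');print(o['eef_pos'])
E
```

```text
[ 0.44654605 -0.30696181  0.094     ] [ 6.66001898 -0.04904402 13.59177297]
red [ 0.37349735 -0.29053218  0.1       ] [ 0.43828217 -0.37233878  0.1       ] plug [ 0.45664451 -0.25902207  0.105     ]
time_s: 16.1
eef_pos: [0.4483, -0.3135, 0.1899]
eef_rot: [-0.0, 0.634, 0.774, 0.0]
wrist_force: [0.2, 0.4, 1.6]
opening: 0.585
[ 0.4483053  -0.31349215  0.18994286]
```

View pics/w10a.png

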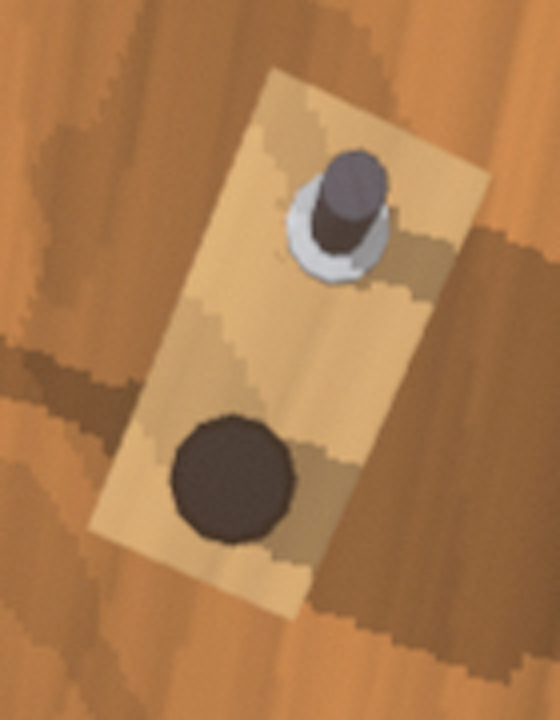

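View pics/w11.png

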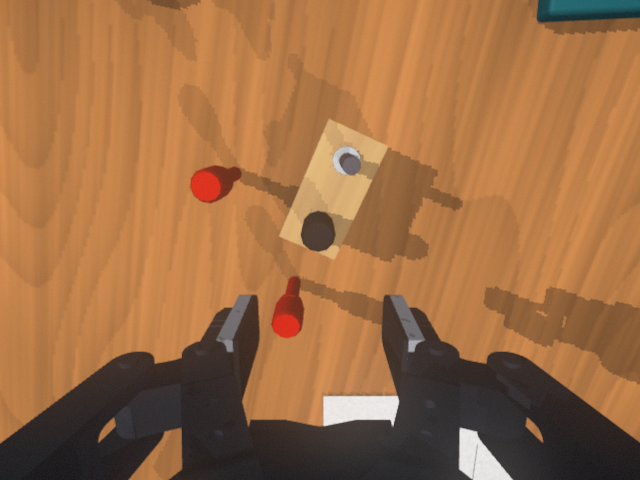

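```bash
python3 - <<'E'
from h import *
a,b=load('w10'),load('w11')
crop('w11',280,190,360,270,7,'w11a')
for v in(233,235):
    print(tri([ray(a[0],(318.3,139.5),a[1]),ray(b[0],(318.5,v),b[1])]))
E
```

```text
(array([ 0.44655719, -0.30671314,  0.08585286]), [np.float64(9.336143706719722e-05), np.float64(9.336143706706745e-05)])
(array([ 0.44656648, -0.30664276,  0.09137309]), [np.float64(9.312700526497669e-05), np.float64(9.312700526495864e-05)])
```

View pics/w11a.png

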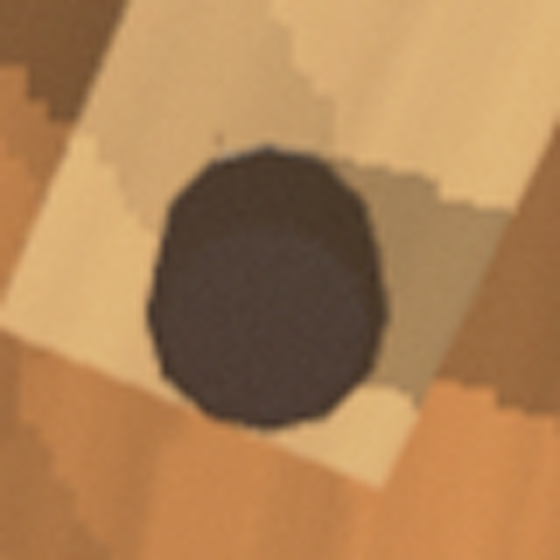

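```bash
python3 -m inch '[{"delta_pos":[0.7,0,3],"rotation":[0,0,0]},{"delta_pos":[0,0,3],"rotation":[0,0,0]},{"delta_pos":[0,0,3],"rotation":[0,0,0]},{"delta_pos":[0,0,2.4],"rotation":[0,0,0]},{"delta_pos":[0,0,0.9],"rotation":[0,0,0]},{"delta_pos":[0,0,0],"rotation":[0,0,0]},{"delta_pos":[0,0,0],"rotation":[0,0,0]}]'
python3 - <<'E'
from h import *
c,o=snap('wrist','w12');print(o['eef_pos'],q2R(o['eef_rot']).T@(np.array([.4466,-.3067,.066])-o['eef_pos'])*100)
E
```

```text
time_s: 16.85
eef_pos: [0.4472, -0.3094, 0.0684]
eef_rot: [0.001, 0.635, 0.773, -0.0]
wrist_force: [0.6, 0.5, 0.1]
opening: 0.589
[ 0.44720455 -0.30942392  0.06843012] [ 0.27941928 -0.00685493  0.24245614]
```

View pics/w12.png

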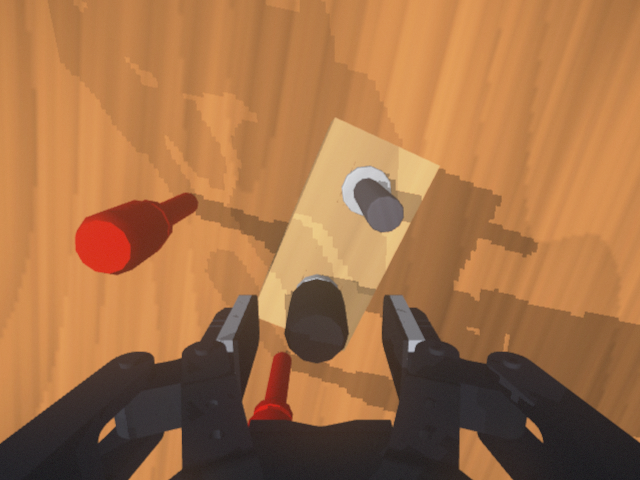

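```bash
python3 -m inch '[{"delta_pos":[0.25,-0.05,0.2],"rotation":[0,0,0]},{"delta_pos":[0,0,0],"rotation":[0,0,0]},{"delta_pos":[0,0,0],"rotation":[0,0,0]}]'
python3 -m inch '[{"delta_pos":[0,0,0],"rotation":[0,0,0]},{"delta_pos":[0,0,0],"rotation":[0,0,0]},{"delta_pos":[0,0,0],"rotation":[0,0,0]},{"delta_pos":[0,0,0],"rotation":[0,0,0]},{"delta_pos":[0,0,0],"rotation":[0,0,0]},{"delta_pos":[0,0,0],"rotation":[0,0,0]}]' 0
python3 - <<'E'
from h import *
c,o=snap('wrist','w13');print(o['wrist_force'],o['torque'])
E
```

```text
time_s: 17.2
eef_pos: [0.4454, -0.306, 0.0656]
eef_rot: [0.0, 0.635, 0.773, -0.0]
wrist_force: [0.4, -0.2, 0.1]
opening: 0.584
time_s: 17.8
eef_pos: [0.4454, -0.3061, 0.0654]
eef_rot: [0.0, 0.635, 0.773, -0.0]
wrist_force: [-2.1, 1.2, 6.1]
opening: 0.246
[-2.09358625  1.17033969  6.10669333] [0.19181207 0.21144508 0.04576421]
```

View pics/w13.png

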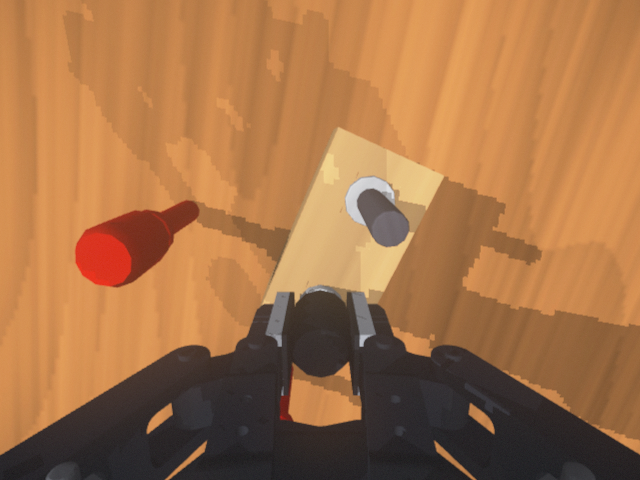

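```bash
python3 -m inch '[{"delta_pos":[0,0,-1],"rotation":[0,0,0]},{"delta_pos":[0,0,-2],"rotation":[0,0,0]},{"delta_pos":[0,0,-3],"rotation":[0,0,0]},{"delta_pos":[0,0,-3],"rotation":[0,0,0]},{"delta_pos":[0,0,-3],"rotation":[0,0,0]},{"delta_pos":[0,0,-1.5],"rotation":[0,0,0]},{"delta_pos":[0,0,0],"rotation":[0,0,0]}]'
python3 - <<'E'
from h import *
c,o=snap('wrist','w14');print(o['eef_pos'],o['wrist_force'],o['torque'])
snap('scene','s14');crop('s14',80,80,300,280,3.5,'s14a')
E
```

```text
time_s: 18.55
eef_pos: [0.4464, -0.3071, 0.2031]
eef_rot: [0.003, 0.635, 0.773, -0.0]
wrist_force: [0.1, 0.3, -2.2]
opening: 0.246
[ 0.44642673 -0.30707969  0.20307387] [ 0.12098682  0.26334885 -2.15056656] [-0.04903309 -0.03676964  0.00638354]
```

View pics/w14.png

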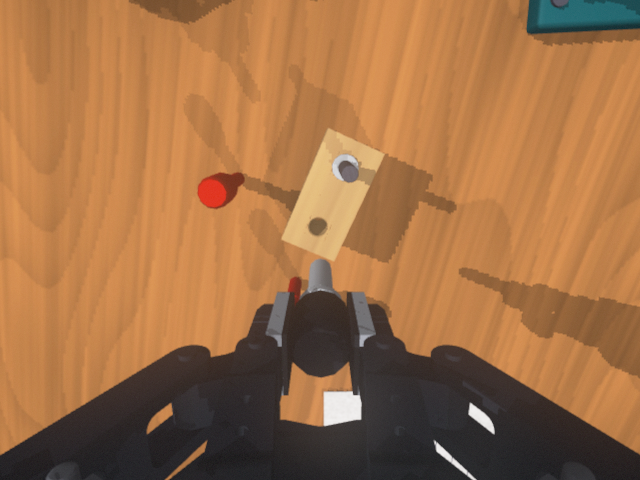

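View pics/s14a.png

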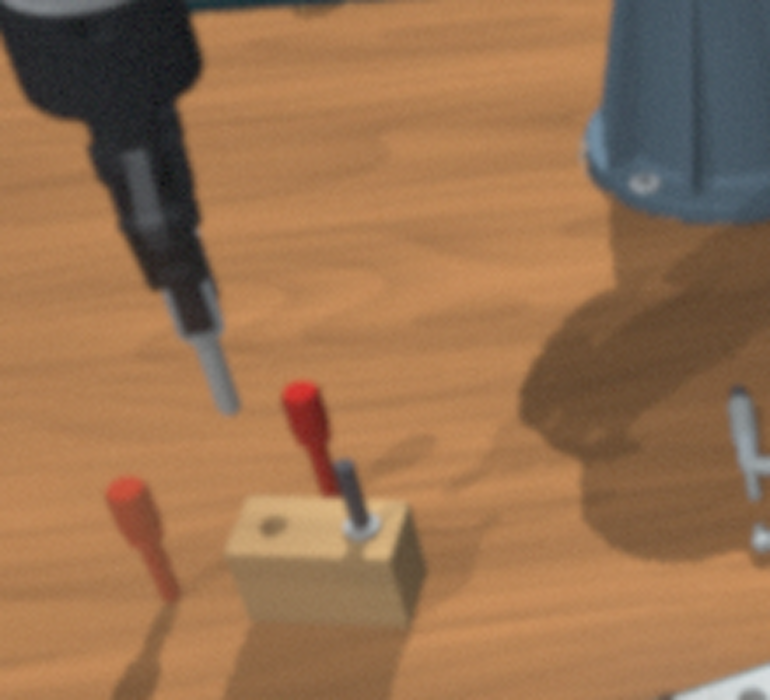

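```bash
python3 - <<'E'
from h import *
crop('w14',270,240,370,390,4.5,'w14a')
c,o=load('w14');T=c['T_tool_cam']
f=240/np.tan(np.radians(c['vfov']/2))
def t(uv,z):
    d=T[:3,:3]@np.array([(uv[0]-c['cx'])/f,(uv[1]-c['cy'])/f,1]);s=(z-T[2,3])/d[2];return (T[:3,3]+s*d)*1000
for z in(.059,.056): print(t((320,266),z))
print(t((320,347),-.028))
# predicted px of straight pin tip & knob top
for p in([0,0,.059],[0,0,.009],[0,0,-.029]):
    q=np.linalg.inv(T)@np.array(p+[1]);print(p,c['cx']+f*q[0]/q[2],c['cy']+f*q[1]/q[2],f/q[2])
E
```

```text
[-0.54236645  0.74974239 59.        ]
[ 0.51567341  0.74948424 56.        ]
[  0.94115399   0.75602369 -28.        ]
[0, 0, 0.059] 318.6641315511431 265.0862107148948 1782.377942922523
[0, 0, 0.009] 318.2666649459985 303.1400500823842 2300.3826480256303
[0, 0, -0.029] 317.7662760695543 351.0477678101664 2952.5224480097586
```

View pics/w14a.png

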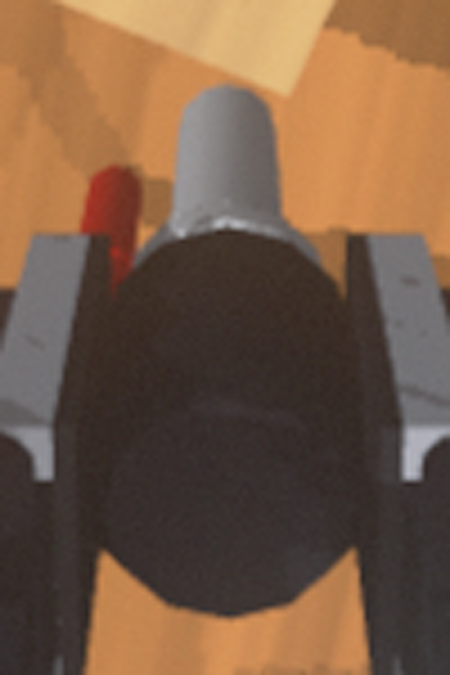

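```bash
python3 -m inch '[{"delta_pos":[2.5,2.8,0],"rotation":[0,0,0]},{"delta_pos":[2.5,2.8,0],"rotation":[0,0,0]},{"delta_pos":[2.5,2.8,0],"rotation":[0,0,0]},{"delta_pos":[2.5,2.8,0],"rotation":[0,0,0]},{"delta_pos":[2.5,2.8,0],"rotation":[0,0,0]},{"delta_pos":[2.5,2.8,0],"rotation":[0,0,0]},{"delta_pos":[2.5,2.8,0],"rotation":[0,0,0]},{"delta_pos":[2.5,2.8,0],"rotation":[0,0,0]},{"delta_pos":[0,0,0],"rotation":[0,0,0]},{"delta_pos":[0,0,0],"rotation":[0,0,0]}]'
python3 - <<'E'
from h import *
c,o=snap('wrist','w15');M=q2R(o['eef_rot']);print(o['eef_pos'],M,M.T@(np.array([.6291,-.0611,.155])-o['eef_pos'])*100,o['wrist_force'])
E
```

```text
time_s: 19.65
eef_pos: [0.6253, -0.0653, 0.1977]
eef_rot: [-0.002, 0.634, 0.773, -0.001]
wrist_force: [-0.4, 0.1, -1.1]
opening: 0.245
[ 0.62533385 -0.06529729  0.19771062] [[-1.95577769e-01  9.80680978e-01 -3.76239197e-03]
 [ 9.80687050e-01  1.95581965e-01  7.78165229e-04]
 [ 1.49898785e-03 -3.53753726e-03 -9.99992619e-01]] [0.33156335 0.46653958 4.26994058] [-0.40401612  0.09209222 -1.0682389 ]
```

View pics/w15.png

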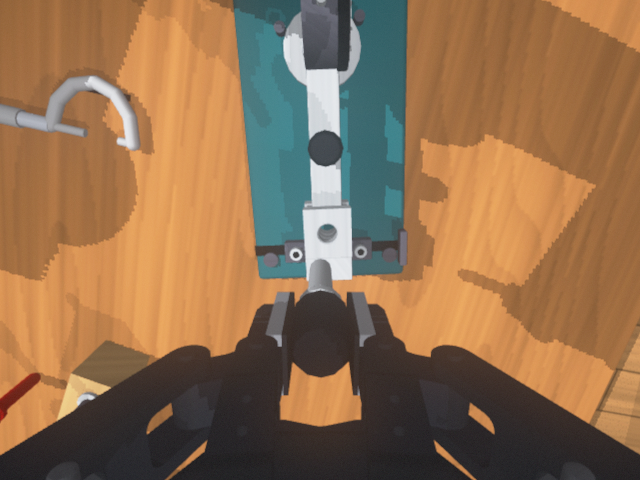

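```bash
python3 -m inch '[{"delta_pos":[0.33,0.46,2],"rotation":[0,0,0]},{"delta_pos":[0,0,2],"rotation":[0,0,0]},{"delta_pos":[0,0,0],"rotation":[0,0,0]},{"delta_pos":[0,0,0],"rotation":[0,0,0]},{"delta_pos":[0,0,0],"rotation":[0,0,0]}]'
python3 - <<'E'
from h import *
crop('w15',290,190,370,290,6,'w15a')
c,o=snap('wrist','w16');M=q2R(o['eef_rot']);print(o['eef_pos'],M.T@(np.array([.6291,-.0611,.14])-o['eef_pos'])*100,o['wrist_force'],M[2])
crop('w16',250,180,390,320,5,'w16a')
c,o=load('w15');print(atz(c,(327,232.5),.077,o))
E
```

```text
time_s: 20.2
eef_pos: [0.6305, -0.0631, 0.1612]
eef_rot: [0.001, 0.635, 0.772, 0.0]
wrist_force: [-0.7, 0.2, -1.1]
opening: 0.246
[ 0.6304989  -0.06310224  0.16121944] [ 0.22509454 -0.1014437   2.12163828] [-0.66878225  0.19963715 -1.05704677] [-7.85729216e-04  1.29922787e-03 -9.99998847e-01]
[ 0.62991892 -0.06109456  0.077     ]
```

View pics/w15a.png

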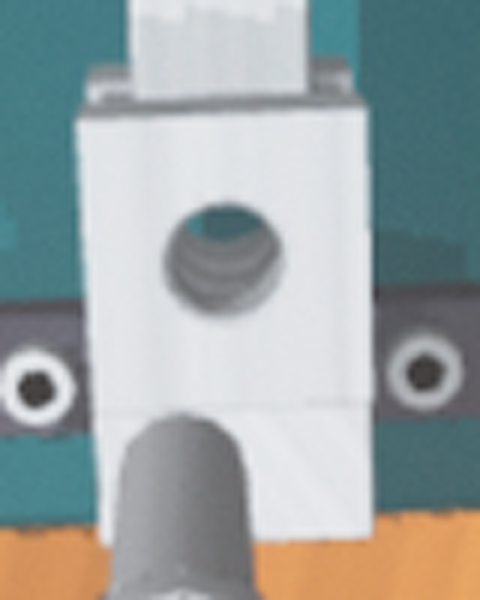

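View pics/w16a.png

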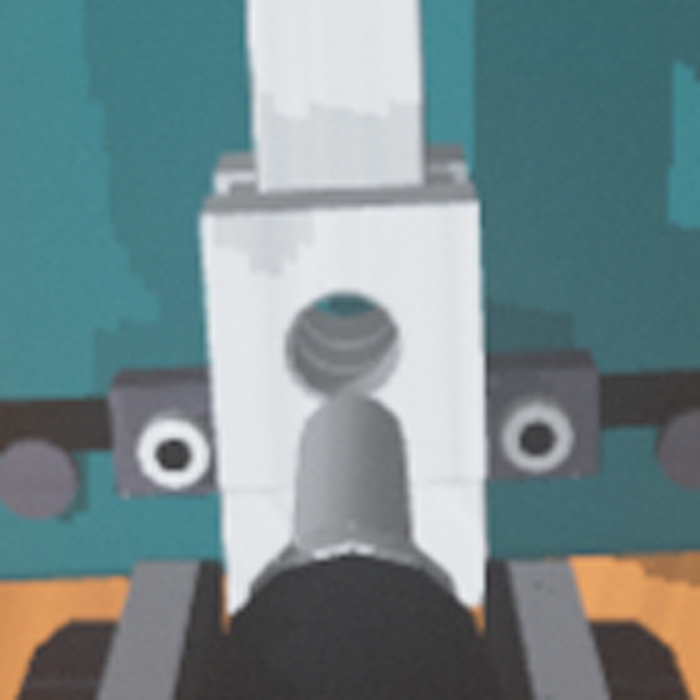

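```bash
python3 -m inch '[{"delta_pos":[0.22,-0.1,1],"rotation":[0,0,0]},{"delta_pos":[0,0,0.8],"rotation":[0,0,0]},{"delta_pos":[0,0,0],"rotation":[0,0,0]},{"delta_pos":[0,0,0],"rotation":[0,0,0]},{"delta_pos":[0,0,0],"rotation":[0,0,0]}]'
python3 - <<'E'
from h import *
c,o=snap('wrist','w17');M=q2R(o['eef_rot']);print(o['eef_pos'],M.T@(np.array([.6291,-.0611,.14])-o['eef_pos'])*100,o['wrist_force'],M[2])
crop('w17',250,180,390,320,5,'w17a')
E
```

```text
time_s: 20.75
eef_pos: [0.6289, -0.0602, 0.1422]
eef_rot: [0.0, 0.635, 0.773, 0.0]
wrist_force: [0.8, 0.1, -0.6]
opening: 0.247
[ 0.62890086 -0.06024429  0.14219655] [-0.08777793  0.00291439  0.21966737] [ 0.82381381  0.05723989 -0.60748169] [-1.35240834e-04  1.92291497e-04 -9.99999972e-01]
```

View pics/w17a.png

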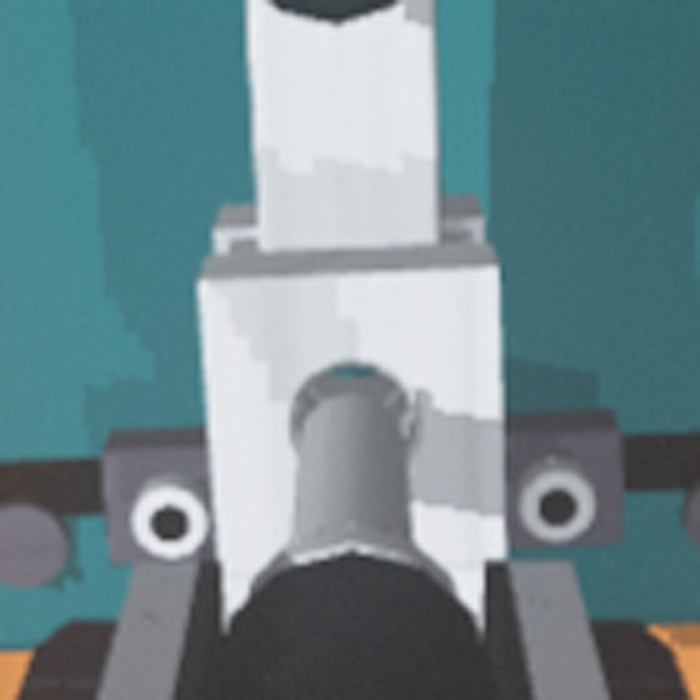

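```bash
python3 -m inch '[{"delta_pos":[-0.12,0,0],"rotation":[0,0,0]},{"delta_pos":[0,0,0.3],"rotation":[0,0,0]},{"delta_pos":[0,0,0.2],"rotation":[0,0,0]},{"delta_pos":[0,0,0],"rotation":[0,0,0]},{"delta_pos":[0,0,0],"rotation":[0,0,0]}]'
python3 - <<'E'
from h import *
c,o=snap('wrist','w18');M=q2R(o['eef_rot']);print(o['eef_pos'],M.T@(np.array([.6291,-.0611,.14])-o['eef_pos'])*100,o['wrist_force'],M[2])
crop('w18',250,200,390,320,5,'w18a')
E
```

```text
time_s: 21.3
eef_pos: [0.6288, -0.0614, 0.1369]
eef_rot: [-0.0, 0.635, 0.773, -0.0]
wrist_force: [0.0, -0.0, -2.1]
opening: 0.246
[ 0.62884782 -0.06140214  0.13688551] [ 0.02480923  0.03049107 -0.31145487] [ 0.0087462  -0.04980259 -2.13173381] [ 1.61137337e-04 -3.22496832e-04 -9.99999935e-01]
```

View pics/w18a.png

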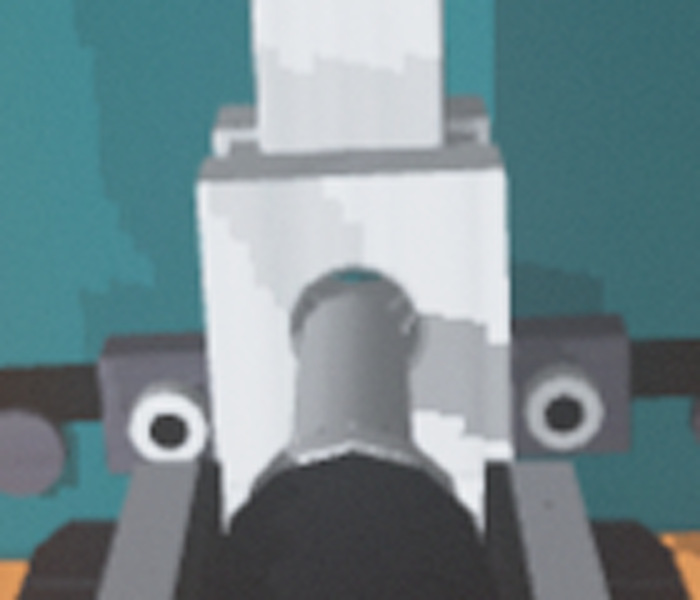

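```bash
python3 -m inch '[{"delta_pos":[0,0.02,0.2],"rotation":[0,0,0]},{"delta_pos":[0,0,0.2],"rotation":[0,0,0]},{"delta_pos":[0,0,0.2],"rotation":[0,0,0]},{"delta_pos":[0,0,0],"rotation":[0,0,0]}]'
```

```text
time_s: 21.75
eef_pos: [0.6289, -0.0613, 0.1305]
eef_rot: [-0.0, 0.635, 0.773, -0.0]
wrist_force: [-0.1, -0.8, -0.2]
opening: 0.251
```

```bash
python3 -m inch '[{"delta_pos":[0,0,0.2],"rotation":[0,0,0]},{"delta_pos":[0,0,0.2],"rotation":[0,0,0]},{"delta_pos":[0,0,0],"rotation":[0,0,0]}]'; python3 -m inch '[{"delta_pos":[0,0,0.2],"rotation":[0,0,0]},{"delta_pos":[0,0,0.2],"rotation":[0,0,0]},{"delta_pos":[0,0,0],"rotation":[0,0,0]},{"delta_pos":[0,0,0],"rotation":[0,0,0]}]'
```

```text
time_s: 22.05
eef_pos: [0.6289, -0.0613, 0.1266]
eef_rot: [-0.0, 0.635, 0.773, -0.0]
wrist_force: [-0.5, 0.1, -1.4]
opening: 0.249
time_s: 22.45
eef_pos: [0.6291, -0.0613, 0.123]
eef_rot: [-0.0, 0.635, 0.773, -0.0]
wrist_force: [-0.5, 0.4, -1.3]
opening: 0.239
```

```bash
python3 -m inch '[{"delta_pos":[0,0,0.2],"rotation":[0,0,0]},{"delta_pos":[0,0,0.2],"rotation":[0,0,0]},{"delta_pos":[0,0,0],"rotation":[0,0,0]}]'; python3 -m inch '[{"delta_pos":[0,0,0.2],"rotation":[0,0,0]},{"delta_pos":[0,0,0.2],"rotation":[0,0,0]},{"delta_pos":[0,0,0],"rotation":[0,0,0]}]'; python3 -m inch '[{"delta_pos":[0,0,0.2],"rotation":[0,0,0]},{"delta_pos":[0,0,0.2],"rotation":[0,0,0]},{"delta_pos":[0,0,0],"rotation":[0,0,0]}]'
```

```text
time_s: 22.75
eef_pos: [0.6289, -0.0613, 0.1186]
eef_rot: [-0.0, 0.635, 0.773, -0.0]
wrist_force: [-0.5, -0.5, -1.7]
opening: 0.247
time_s: 23.05
eef_pos: [0.6289, -0.0613, 0.1146]
eef_rot: [-0.0, 0.635, 0.773, -0.0]
wrist_force: [-1.1, -0.1, -1.4]
opening: 0.247
time_s: 23.35
eef_pos: [0.6289, -0.0613, 0.1106]
eef_rot: [-0.0, 0.635, 0.773, -0.0]
wrist_force: [0.4, 0.2, -1.3]
opening: 0.247
```

```bash
python3 -m inch '[{"delta_pos":[0,0,0.2],"rotation":[0,0,0]},{"delta_pos":[0,0,0.2],"rotation":[0,0,0]},{"delta_pos":[0,0,0],"rotation":[0,0,0]}]'; python3 -m inch '[{"delta_pos":[0,0,0.2],"rotation":[0,0,0]},{"delta_pos":[0,0,0.2],"rotation":[0,0,0]},{"delta_pos":[0,0,0],"rotation":[0,0,0]}]'; python3 -m inch '[{"delta_pos":[0,0,0.2],"rotation":[0,0,0]},{"delta_pos":[0,0,0.2],"rotation":[0,0,0]},{"delta_pos":[0,0,0],"rotation":[0,0,0]}]'; python3 -m inch '[{"delta_pos":[0,0,0.2],"rotation":[0,0,0]},{"delta_pos":[0,0,0.2],"rotation":[0,0,0]},{"delta_pos":[0,0,0],"rotation":[0,0,0]}]';python3 -m inch '[{"delta_pos":[0,0,0.2],"rotation":[0,0,0]},{"delta_pos":[0,0,0.1],"rotation":[0,0,0]},{"delta_pos":[0,0,0],"rotation":[0,0,0]}]'
```

```text
time_s: 23.65
eef_pos: [0.6289, -0.0613, 0.1066]
eef_rot: [-0.0, 0.635, 0.773, -0.0]
wrist_force: [0.1, 0.7, -1.2]
opening: 0.246
time_s: 23.95
eef_pos: [0.6289, -0.0613, 0.1026]
eef_rot: [-0.0, 0.635, 0.773, -0.0]
wrist_force: [-0.1, 0.3, -1.0]
opening: 0.244
time_s: 24.25
eef_pos: [0.6289, -0.0613, 0.0986]
eef_rot: [-0.0, 0.635, 0.773, -0.0]
wrist_force: [-0.1, 0.0, -0.5]
opening: 0.246
time_s: 24.55
eef_pos: [0.6289, -0.0613, 0.0946]
eef_rot: [-0.0, 0.635, 0.773, -0.0]
wrist_force: [-1.2, 0.9, -1.0]
opening: 0.243
time_s: 24.85
eef_pos: [0.629, -0.0614, 0.0918]
eef_rot: [-0.0, 0.635, 0.773, -0.0]
wrist_force: [0.3, 0.4, -0.9]
opening: 0.248
```

```bash
for i in 1; do :; done; python3 -m inch '[{"delta_pos":[0,0,0.15],"rotation":[0,0,0]},{"delta_pos":[0,0,0.15],"rotation":[0,0,0]},{"delta_pos":[0,0,0],"rotation":[0,0,0]}]'; python3 -m inch '[{"delta_pos":[0,0,0.1],"rotation":[0,0,0]},{"delta_pos":[0,0,0],"rotation":[0,0,0]}]'
python3 - <<'E'
from h import *
snap('wrist','w19');snap('scene','s19');crop('s19',220,100,420,330,2.6,'s19a')
E
```

```text
time_s: 25.15
eef_pos: [0.629, -0.0613, 0.0887]
eef_rot: [-0.0, 0.635, 0.773, -0.0]
wrist_force: [0.4, 0.9, -1.3]
opening: 0.247
time_s: 25.35
eef_pos: [0.6291, -0.0614, 0.0879]
eef_rot: [-0.0, 0.635, 0.773, -0.0]
wrist_force: [-0.3, 1.0, -1.2]
opening: 0.248
```

View pics/s19a.png

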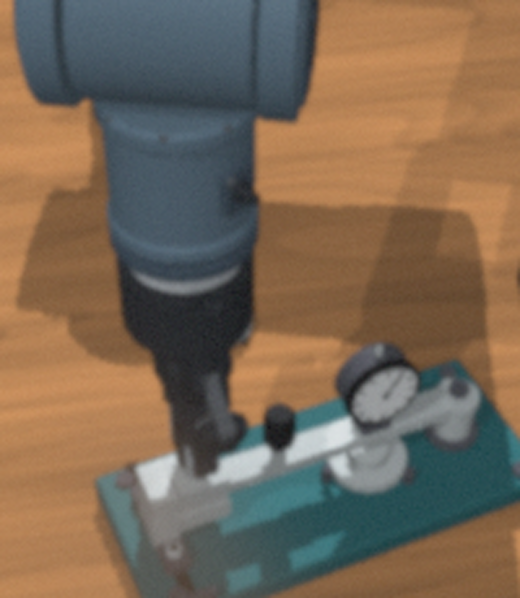

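View pics/w19.png

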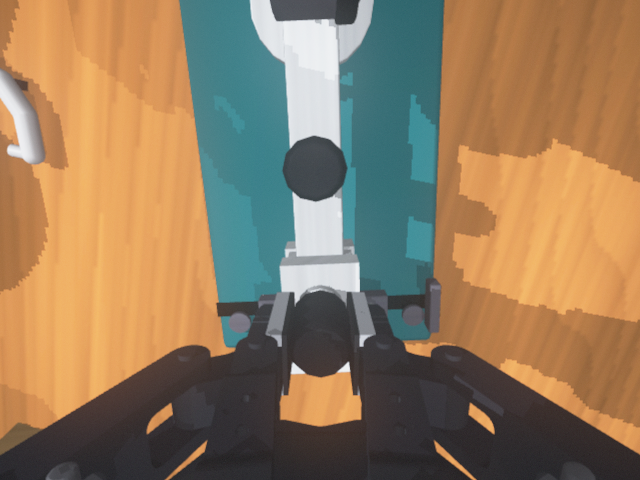

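```bash
python3 -m inch '[{"delta_pos":[0,0,0.05],"rotation":[0,0,0]},{"delta_pos":[0,0,0],"rotation":[0,0,0]}]'; python3 -m inch '[{"delta_pos":[0,0,0.05],"rotation":[0,0,0]},{"delta_pos":[0,0,0],"rotation":[0,0,0]}]'; python3 -m inch '[{"delta_pos":[0,0,0.05],"rotation":[0,0,0]},{"delta_pos":[0,0,0],"rotation":[0,0,0]}]'
```

```text
time_s: 25.65
eef_pos: [0.6292, -0.0614, 0.0875]
eef_rot: [-0.0, 0.635, 0.773, -0.0]
wrist_force: [-0.3, -0.3, -0.8]
opening: 0.244
time_s: 25.85
eef_pos: [0.6291, -0.0614, 0.087]
eef_rot: [-0.0, 0.635, 0.773, -0.0]
wrist_force: [-0.0, 0.2, -0.8]
opening: 0.25
time_s: 26.05
eef_pos: [0.6292, -0.0614, 0.0866]
eef_rot: [0.0, 0.635, 0.773, 0.0]
wrist_force: [-0.1, 0.2, -1.5]
opening: 0.244
```

```bash
python3 -m inch '[{"delta_pos":[0,0,0.05],"rotation":[0,0,0]},{"delta_pos":[0,0,0],"rotation":[0,0,0]}]'; python3 -m inch '[{"delta_pos":[0,0,0.05],"rotation":[0,0,0]},{"delta_pos":[0,0,0],"rotation":[0,0,0]}]'; python3 -m inch '[{"delta_pos":[0,0,0.05],"rotation":[0,0,0]},{"delta_pos":[0,0,0],"rotation":[0,0,0]}]'
```

```text
time_s: 26.25
eef_pos: [0.6292, -0.0614, 0.0865]
eef_rot: [0.0, 0.635, 0.773, 0.0]
wrist_force: [-1.6, 0.7, 3.3]
opening: 0.245
time_s: 26.45
eef_pos: [0.6293, -0.0614, 0.0865]
eef_rot: [0.0, 0.635, 0.773, -0.0]
wrist_force: [-3.4, 1.1, 6.2]
opening: 0.25
time_s: 26.65
eef_pos: [0.6293, -0.0614, 0.0864]
eef_rot: [0.0, 0.635, 0.773, -0.0]
wrist_force: [-5.8, 0.1, 9.1]
opening: 0.246
```

Collar contact is felt at TCP z = 86.5 mm, where I expected it. I'll release and go up.

```bash
python3 -m inch '[{"delta_pos":[0,0,-0.1],"rotation":[0,0,0]},{"delta_pos":[0,0,0],"rotation":[0,0,0]},{"delta_pos":[0,0,0],"rotation":[0,0,0]},{"delta_pos":[0,0,0],"rotation":[0,0,0]},{"delta_pos":[0,0,0],"rotation":[0,0,0]},{"delta_pos":[0,0,-1],"rotation":[0,0,0]},{"delta_pos":[0,0,-3],"rotation":[0,0,0]},{"delta_pos":[0,0,-4],"rotation":[0,0,0]},{"delta_pos":[-4,0,-4],"rotation":[0,0,0]},{"delta_pos":[-4,0,0],"rotation":[0,0,0]}]' 6
python3 -m inch '[{"delta_pos":[-4,0,0],"rotation":[0,0,0]},{"delta_pos":[-4,0,0],"rotation":[0,0,0]},{"delta_pos":[0,0,0],"rotation":[0,0,0]},{"delta_pos":[0,0,0],"rotation":[0,0,0]}]'
python3 - <<'E'
from h import *
c,o=snap('wrist','w20');snap('scene','s20');snap('top','t20');print(o['eef_pos'],o['wrist_force'])
crop('s20',220,200,420,330,3.8,'s20a')
E
```

```text
time_s: 27.65
eef_pos: [0.6475, -0.1359, 0.2098]
eef_rot: [0.006, 0.634, 0.774, 0.002]
wrist_force: [0.8, -0.3, 1.0]
opening: 0.699
time_s: 28.05
eef_pos: [0.6591, -0.2147, 0.2016]
eef_rot: [-0.0, 0.636, 0.772, 0.0]
wrist_force: [0.4, 0.7, -0.1]
opening: 0.7
[ 0.65907075 -0.21467394  0.20164779] [ 0.37655409  0.73139619 -0.12215957]
```

View pics/s20a.png

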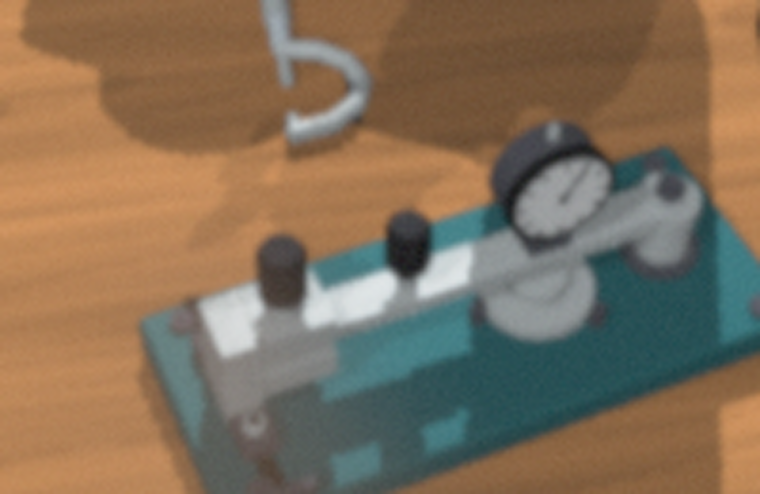

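View pics/w20.png

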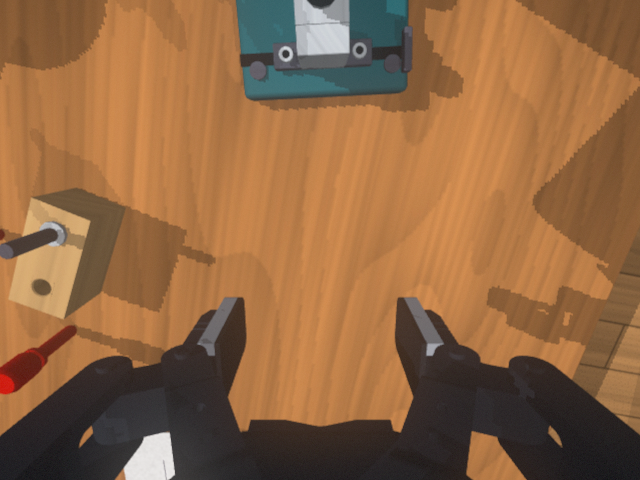

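```bash
python3 - <<'E'
from h import *
c,o=load('s20')
for z in(.115,.084):
  p=proj(c,[.6298,-.0613,z]);print(z,(p-[220,200])*3.8)
a,_=load('t1');b,_=load('t20')
print('mean diff micrometer',np.abs(a['color'][260:325,315:345].astype(int)-b['color'][260:325,315:345]).mean(),'case',np.abs(a['color'][255:295,172:230].astype(int)-b['color'][255:295,172:230]).mean())
crop('t20',160,150,480,320,2.4,'t20a')
E
```

```text
0.115 [283.28528849 250.60851406]
0.084 [285.57637655 295.7299681 ]
mean diff micrometer 26.037094017094017 case 4.251293103448276
```

View pics/t20a.png

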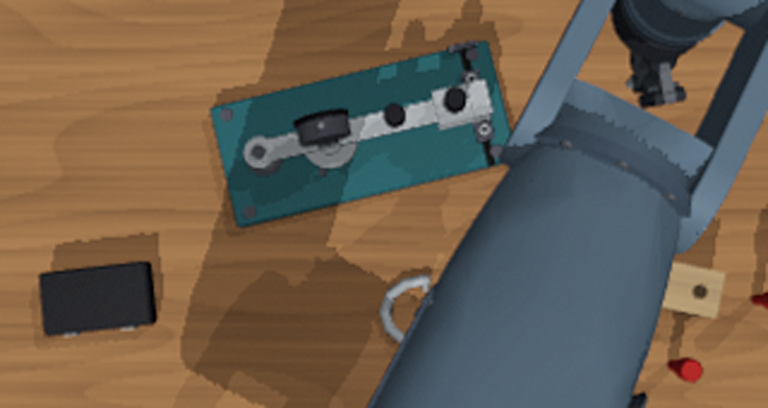

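```bash
python3 -c "
from bench import hand_in;print(hand_in())"
```

```text
the job is handed in; nothing more can be done
None
```

I swung the gauge arm into the fork, threaded the pin through both knuckles and the eye, released it and handed in at about 28 s. The hand-in gives no verdict, so what follows is from my own checks.

- **Lining up the arm:** I swung it by its knob and had to regrip it twice. The first look down the upper hole showed the eye about 4 mm off, and the second about 3 mm off. On the third look the hole was clear right through.
- **Inserting the pin:** The black-knobbed pin went down in steps of 3 mm or less. Wrist force stayed near the pin's own weight until the collar met the fork at the height I had estimated. I pressed about 9 N there, well below 30 N, then let go and moved away.
- **Last pictures:** The pin stands upright in the fork. Its knob top is within about 1 mm of where a seated pin should put it.
- **Bystanders:** The plug gauge is still in its hole. The case looked unmoved, with almost no picture change there. The micrometer was half hidden by the robot arm in the last top view (that picture comparison disagreed because of it), but it appears in its place in the scene view.

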